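Read the 36 mm cells in the photometer and put them away

TASK

Measure the blank cells: stand every 36 mm cell (not the smaller or larger look-alikes) upright in the photometer's well, slide the cover fully shut, and press the READ membrane key with a fingertip until it clearly pushes back (about 6 N, never more than 40 N), holding it for half a second. Then take the cells out, stand them upright in the storage tray, slide the cover fully shut again and press the OFF key in the same way. Do not press the round keys, and leave the other cells out of the well and the tray and everything else where it stands.

Things in the scene. Friction and masses are not known exactly. Their poses are not given: they have to be found in the camera images.
- photometer: photometer measuring head, fixed: white box with a rectangular well, open upwards, that holds the cells. Origin: centre of the well, at the height of the table top. The well is 124 mm along x and 220 mm along y; its floor is 15 mm and the rim and deck 50 mm above the table. In its own frame the box reaches from x = -72 to +200 mm and y = -122 to +122 mm; +x points away from the robot, give or take 0.12 rad.
- cover (a joint): flat cover (134 x 230 mm, 6 mm thick, its top 56.5 mm above the table) that slides over the well along the photometer's x axis. 0 = closed over the well, grows in m as it slides to the photometer's +x; 0.128 = fully open with the well clear. Stays where it is left; about 1.5 N of friction. Closed counts as less than 5 mm.
- cover_grip (a point): middle of the cover's black grip bar, an upright bar in the middle of the cover: 12 mm thick along the photometer's x, 70 mm long along its y, standing 32 mm above the cover (this point is 16 mm above the cover's top). With the cover closed it is over the centre of the well.
- handset: keypad handset, fixed, white, 200 mm (x) by 100 mm (y), 34 mm high; origin: centre of its underside. A dark display at the far (+x) end and five grey membrane keys on the rest, each standing 3.5 mm proud: one wide bar key nearest the robot, one square key, three round ones.
- key_read: READ key: the wide bar key, nearest the robot, 22 mm (x) by 44 mm (y). Origin: centre of its top face, at handset x = -78 mm, y = 0, 37.5 mm above the table. It faces up and gives way less than 1 mm (about 6 N per mm, then solid), so a press must be felt by force: it answers to more than 4 N held for 0.3 s; more than 40 N breaks it.
- key_off: OFF key: the only square key, 24 x 24 mm, in the second row on the robot's left side. Origin: centre of its top face, at handset x = -32 mm, y = +26 mm, 37.5 mm above the table. Same feel and limits as READ.
- other_keys: the three round keys, 22 mm across, not to be pressed. Origin: as the handset's. Their tops are 37.5 mm above the table at handset x, y = (-32, -26), (14, 26), (14, -26) mm.
- tray: storage tray, fixed, white, open upwards, 200 mm (x) by 130 mm (y), walls 4 mm thick, rim 20 mm above the table, floor 4 mm above the table; origin: centre of its underside.
- mat: dark rubber drying mat, fixed, 270 mm (x) by 150 mm (y), 3 mm thick, on which all the cells stand at first; origin: centre of its underside.
- cell1_c (a point): centre (half-way up) of a squat round stoppered glass cell, 36 mm in diameter and 30 mm tall, clear glass below, white stopper of the same diameter on top; z points up out of the stopper when it stands upright. One of the 36 mm cells to be measured; about 60 g (two or three of them are there).
- cell2_c (a point): centre (half-way up) of a squat round stoppered glass cell, 36 mm in diameter and 30 mm tall, clear glass below, white stopper of the same diameter on top; z points up out of the stopper when it stands upright. One of the 36 mm cells to be measured; about 60 g (two or three of them are there).
- cell3_c (a point): centre (half-way up) of a squat round stoppered glass cell, 36 mm in diameter and 30 mm tall, clear glass below, white stopper of the same diameter on top; z points up out of the stopper when it stands upright. One of the 36 mm cells to be measured; about 60 g (two or three of them are there).
- small1_c (a point): centre (half-way up) of a squat round stoppered glass cell, 26 mm in diameter and 30 mm tall, clear glass below, white stopper of the same diameter on top; z points up out of the stopper when it stands upright. Too small: not wanted; about 40 g.
- small2_c (a point): centre (half-way up) of a squat round stoppered glass cell, 26 mm in diameter and 30 mm tall, clear glass below, white stopper of the same diameter on top; z points up out of the stopper when it stands upright. Too small: not wanted; about 40 g.
- large1_c (a point): centre (half-way up) of a squat round stoppered glass cell, 46 mm in diameter and 30 mm tall, clear glass below, white stopper of the same diameter on top; z points up out of the stopper when it stands upright. Too large: not wanted; about 90 g.
- beaker: glass beaker, 72 mm across, 90 mm tall; loose bystander, not part of the job.
- wash_bottle: white plastic bottle, 72 mm across, 170 mm tall; loose bystander, not part of the job.
- amber_jar: amber glass jar, 60 mm across, 80 mm tall; loose bystander, not part of the job.
- eraser: dark rubber block 45 x 22 x 14 mm; loose bystander, not part of the job.
- marker: black marker pen 14 mm thick, about 120 mm long, lying; loose bystander, not part of the job.
- stopper: conical rubber stopper, 34 mm across, 26 mm tall; loose bystander, not part of the job.
- mag_bar_box: clear plastic box 60 x 45 x 25 mm; loose bystander, not part of the job.
There are look-alikes about, which are no part of the job. Leave any green look-alike of the tray alone.

How it is judged:
By the outcome, as a careful person would: the job done as asked, in the order asked, and still so for the second after the job is handed in, with the robot touching nothing.
Of cell1, cell2, cell3 only 2 to 3 are there at a start; the rules pass over those that are not, and their reading is None.
At some moment in a run one of cell1, cell2, cell3 may be knocked a few centimetres aside while the robot is not near it.
Once in a run the grip may slacken for a moment while it holds something.
It also fails if it takes over 210 s, if anything falls off the work surface, if the arm or the gripper's body presses on something with over 40 N, if the wrist force passes 120 N, or if a joint passes its speed limit or range.

ROBOT

A 6-joint arm with a two-finger parallel gripper is mounted at the origin on the work surface. World frame = base frame: x ahead of the robot, y to its left, z up, the work surface at z = 0. Lengths are in m, angles in degrees, forces in N, time in s.
With the tool pointing down it reaches from about 0.3 to 0.75 m from the base axis. Payload 8.5 kg.
Tool frame: the origin (TCP) lies between the finger pads; the fingertips stand 25 mm ahead of it and the grasp point (between the pads) lies 6 mm ahead of it; x points along the fingers, y is the direction in which the jaws open and shut, and the axes are right-handed (so a half turn about x gives the same grasp; the last joint's range is limited). The gripper opens to 85 mm and grips with 20 to 120 N. Pads are 22 mm wide; open, the fingers measure 114 mm over their backs; the gripper's body (76 mm by 85 mm) begins 54 mm behind the grasp point. The pads swing forward as they close: fully open they stand 13 mm farther back than shut.
Start: joints at [58.253, 21.807, 74.336, -0, 83.858, -12.336], TCP at [0.183, 0.519, 0.256] pointing down, gripper open.
Joint ranges: [-178.18, 178.18], [-50.72, 133.34], [12.68, 142.11], [-81.47, 261.47], [9.98, 163.14], [-165.26, 165.26]. Speed limits (degrees/s): [136.94, 136.94, 180, 180, 180, 180].

INTERFACE

Orientations are given as a 3x3 rotation matrix whose columns are the frame's x, y, z axes.
In Python, from rig import sensors, get_image, workorder gives the robot as it stands.
- The arm moves only by the tool arm_command, never from a script. Its argument "plan" is a list that holds one entry, the list of rows, each a list of 6 numbers: the shift along the tool's x, y, z in units of 25 mm (1.0 is 25 mm), then the turn, a rotation vector about the tool's x, y, z in units of 6 degrees (1.0 is 6 degrees). In form: [[[dx, dy, dz, ax, ay, az], ...]]. A call has 1 to 10 rows; each row is the pose to reach, as a shift and turn from the pose commanded when the call began, along the tool's axes at that moment; what a row does not reach only later rows make up. A row lasts 1/10 s, in which the tool goes at most 50 mm and 8.59 degrees, less where a joint would pass 70% of its speed; a pose out of reach is approached as far as the arm can. A call with a gripper value outside its range is refused whole. "jaw" is the closure, from 0 (fully open) to 1 (shut), set as the call begins (left out, the last holds). The fingers move at their own pace and stop on an object; "newtons" is the grip in N (left out, the last holds). Time passes only in rows, so rows that repeat a pose let the fingers close. It gives the time, the measured TCP pose, the force and the opening at its end, in the units of the state.
- sensors.observe(): the state, without advancing time (a new reading comes with each control period).
- get_image(name): name is "scene" or "side" or "wrist"; returns a dict with "img" (420x560x3 uint8, red, green, blue), "fx", "fy", "cx", "cy" (pixels), "T" (4x4, takes a point from camera to world coordinates). Camera axes: x right, y up, looking along -z (the intrinsics and any distortion apply to the point x, -y, -z); pixel columns grow to the right and rows downward; lengths in m; the calibration is good to about 2 mm. A picture is of the moment at which its call begins. There is no depth.
- workorder.close_job(): hands the job in, once; it reports no verdict.
The state is a dict: "time_s": time; "q": joint angles; "qvel": joint speeds; "joint_efforts": joint torques, N m; "position": TCP position; "tool_rot": TCP orientation; "ft_force": force on the tool from outside, world axes, zero at the start; "wrist_torque": the same for the moment, N m; "grip_width": finger opening in m.
Only numpy, scipy, OpenCV 4.12 (cv2) and the standard library are available. Lean on these libraries where they do the work, as an engineer would, in place of code of your own. Each camera call takes 0.05 s, during which the arm holds its last target. There are 200 camera calls.

## Working session

There is one attempt and no reset: what is moved stays moved. The work goes in short steps, Python scripts to look and compute and a tool call to move; the robot and the scene stay as the last step left them, time stands still between calls to the robot, and variables do not carry over. Pictures are saved under pics/ and viewed, about 12 in all and at most 16, crops included, and the job is handed in when it is done.

Besides the shell and the picture viewer there is one more tool, called after "Emit:" in YAML: its name, and indented under it one key for each argument. arm_command: Moves the arm, as the interface text tells. Its arguments: {"type":"object","properties":{"plan":{"type":"array","items":{"type":"array","items":{"type":"array","items":{"type":"number"}}}},"jaw":{"type":"number"},"newtons":{"type":"number"}},"required":["plan"]}

```bash
ls; mkdir -p pics; python3 - <<'E'
from rig import sensors,get_image
import cv2,numpy as np
s=sensors.observe(); print({k:np.round(v,3).tolist() for k,v in s.items()})
for n in ("scene","side","wrist"):
    d=get_image(n); cv2.imwrite(f"pics/{n}0.png",d["img"][:,:,::-1]); print(n,d["fx"],d["fy"],d["cx"],d["cy"],np.round(d["T"],3).tolist(),[k for k in d])
E
```

```text
pics
{'time_s': 0.0, 'q': [58.252, 21.841, 74.386, 0.001, 83.858, -12.337], 'qvel': [-0.027, -0.078, -0.034, -0.071, 0.063, -0.06], 'joint_efforts': [0.002, -44.848, -23.128, -0.0, 0.005, 0.0], 'position': [0.183, 0.519, 0.256], 'tool_rot': [[-0.001, 0.332, 0.943], [-0.001, 0.943, -0.332], [-1.0, -0.001, -0.0]], 'ft_force': [-0.064, -0.357, -0.146], 'wrist_torque': [-0.003, 0.01, -0.021], 'grip_width': 0.085}
scene 412.79141101490916 412.79141101490916 274.81523897667915 215.22903405876053 [[0.176, -0.515, 0.839, 1.627], [0.984, 0.073, -0.161, -0.172], [0.021, 0.854, 0.52, 0.771], [0.0, 0.0, 0.0, 1.0]] ['img', 'fx', 'fy', 'cx', 'cy', 'T']
side 490.0219324823077 490.0219324823077 276.84425353251754 217.1924958095124 [[0.999, 0.023, -0.037, 0.464], [-0.043, 0.604, -0.796, -1.037], [0.004, 0.797, 0.604, 0.91], [0.0, 0.0, 0.0, 1.0]] ['img', 'fx', 'fy', 'cx', 'cy', 'T']
wrist 326.4028017197283 326.4028017197283 282.7026442303352 207.57309829208 [[0.332, -0.902, -0.275, 0.112], [0.943, 0.317, 0.1, 0.543], [-0.003, -0.293, 0.956, 0.373], [0.0, 0.0, 0.0, 1.0]] ['img', 'fx', 'fy', 'cx', 'cy', 'T']
```

View pics/scene0.png

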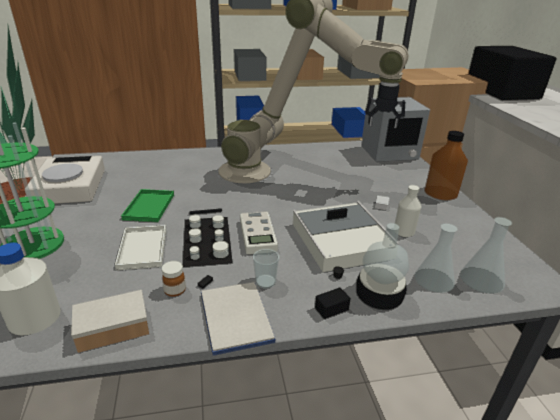

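View pics/side0.png

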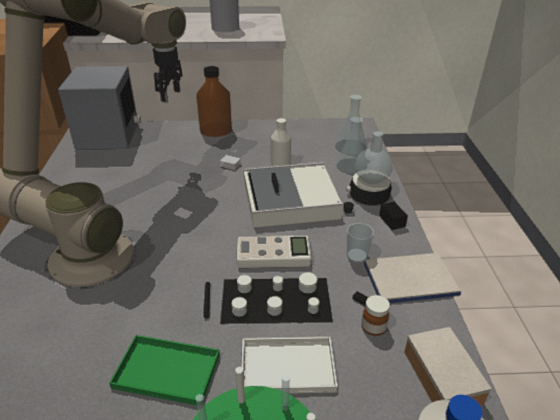

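View pics/wrist0.png

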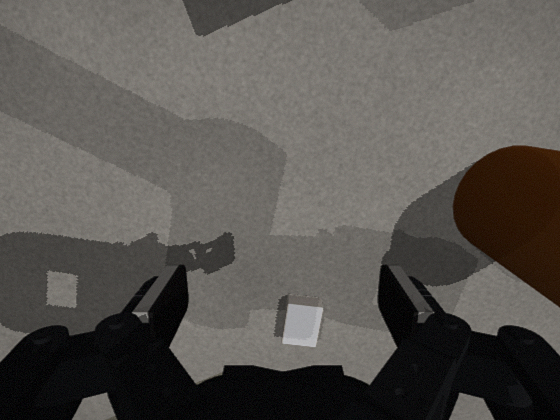

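Side view: photometer with its cover shut at (290,190), handset (273,250), mat (275,298), white tray (290,362). The green tray look-alike at (165,368) is not to be touched. Six white stoppers sit on the mat: (244,283), (278,284), (308,282), (239,306), (275,306), (313,306). Next I'll cast rays for rough positions.

```bash
cat > h.py <<'E'
from rig import sensors,get_image
import cv2,numpy as np
def ray(d,u,v):
    r=np.array([(u-d["cx"])/d["fx"],-(v-d["cy"])/d["fy"],-1.0]); return d["T"][:3,3],d["T"][:3,:3]@r
def on(d,u,v,z):
    o,r=ray(d,u,v); return (o+r*(z-o[2])/r[2])[:2]
def proj(d,p):
    c=d["T"][:3,:3].T@(np.array(p)-d["T"][:3,3]); return d["cx"]+d["fx"]*c[0]/-c[2], d["cy"]+d["fy"]*c[1]/c[2]
def save(n,d): cv2.imwrite(f"pics/{n}.png",d["img"][:,:,::-1])
def st():
    s=sensors.observe(); return s
def to(p,yaw=None):
    """print shift (units) from measured pose to world p; yaw = angle of tool z axis from world x, deg"""
    s=st(); R=np.array(s["tool_rot"]); d=R.T@(np.array(p)-s["position"])/.025
    cur=np.degrees(np.arctan2(R[1,2],R[0,2]))
    print("shift",np.round(d,2),"yaw",round(cur,1),"turn" ,None if yaw is None else round(-(yaw-cur)/6,2),"t",s["time_s"])
E
python3 - <<'E'
from h import *
d=get_image("side");g=get_image("scene")
for n,u,v,z in [("ph FL",245,178,.05),("FR",330,165,.05),("NR",340,203,.05),("NL",249,208,.05),("grip",275,184,.09),("hsNL",238,238,.034),("hsFR",309,261,.034),("hsNR",238,261,.034),("c1",244,280,.033),("c2",278,281,.033),("c3",308,278,.033),("c4",239,302,.033),("c5",275,302,.033),("c6",313,302,.033),("tray",244,341,.02),("tray",330,340,.02),("tray",336,388,.02),("tray",243,389,.02),("mat",226,280,.003),("mat",330,279,.003),("mat",331,320,.003),("mat",221,320,.003),("marker",207,300,.007),("magbox",231,163,.02),("eras",348,208,.01),("beaker",359,258,0),("bottle",281,160,0),("jar",376,325,0),("blk",360,298,.01)]: print(n,on(d,u,v,z).round(3))
im=d["img"]
cv2.imwrite("pics/crop1.png",cv2.resize(im[225:400,190:390,::-1],None,fx=4,fy=3.4,interpolation=cv2.INTER_CUBIC))
E
```

```text
ph FL [0.422 0.31 ]
FR [0.708 0.381]
NR [0.71  0.159]
NL [0.435 0.144]
grip [0.515 0.21 ]
hsNL [0.404 0.025]
hsFR [ 0.594 -0.078]
hsNR [ 0.406 -0.071]
c1 [ 0.422 -0.142]
c2 [ 0.508 -0.149]
c3 [ 0.585 -0.141]
c4 [ 0.411 -0.216]
c5 [ 0.498 -0.22 ]
c6 [ 0.589 -0.223]
tray [ 0.424 -0.323]
tray [ 0.618 -0.328]
tray [ 0.614 -0.451]
tray [ 0.423 -0.446]
mat [ 0.374 -0.109]
mat [ 0.647 -0.116]
mat [ 0.631 -0.255]
mat [ 0.367 -0.245]
marker [ 0.33  -0.182]
magbox [0.37  0.457]
eras [0.742 0.187]
beaker [ 0.738 -0.034]
bottle [0.549 0.505]
jar [ 0.737 -0.272]
blk [ 0.712 -0.193]
```

View pics/crop1.png

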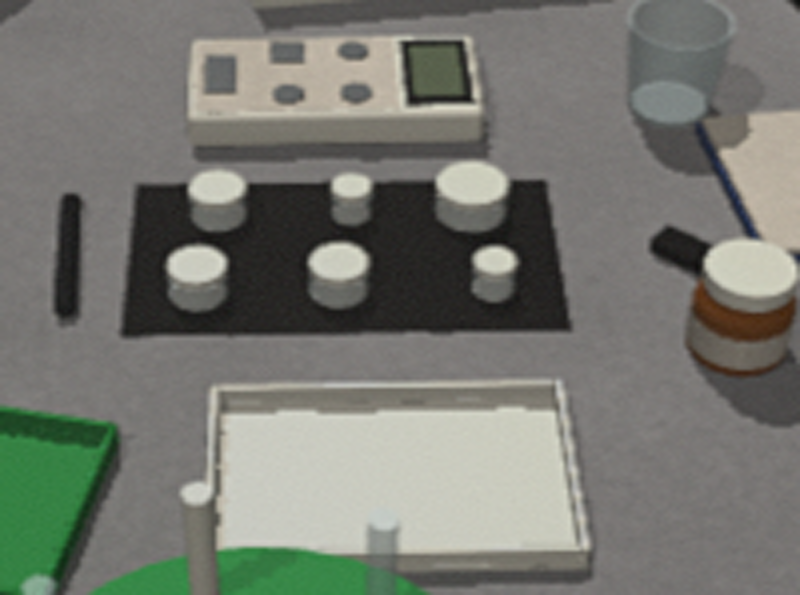

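The crop settles which cells are wanted. The three 36 mm cells are at side pixels (244,281), (239,303) and (274,302). The small ones (278,281) and (313,302) and the large one (308,278) stay where they are. Now I'll raise the wrist over the photometer for an accurate look.

Emit:
arm_command:
  plan:
    - [[-5.76,-8.49,14.3,-3.23,0,0],[-5.76,-8.49,14.3,-3.23,0,0],[-5.76,-8.49,14.3,-3.23,0,0],[-5.76,-8.49,14.3,-3.23,0,0],[-5.76,-8.49,14.3,-3.23,0,0],[-5.76,-8.49,14.3,-3.23,0,0],[-5.76,-8.49,14.3,-3.23,0,0],[-5.76,-8.49,14.3,-3.23,0,0],[-5.76,-8.49,14.3,-3.23,0,0],[-5.76,-8.49,14.3,-3.23,0,0]]

```text
time_s: 1.25
position: [0.4525, 0.1962, 0.4013]
tool_rot: [[0.002, 0.006, 1.0], [-0.001, 1.0, -0.006], [-1.0, -0.001, 0.002]]
ft_force: [-0.3, 0.1, -1.0]
grip_width: 0.0852
```

```bash
python3 - <<'E'
from h import *
import pickle
to([.45,.2,.4],0); s=st(); print(np.round(s["q"],1),np.round(s["position"],3))
d=get_image("wrist"); save("w1",d); pickle.dump(d,open("w1.pkl","wb")); print(d["T"].round(3).tolist())
E
```

```text
shift [ 0.05  0.15 -0.1 ] yaw -0.4 turn -0.06 t 1.25
[ 9.700e+00  1.220e+01  6.480e+01 -1.000e-01  1.029e+02 -8.000e+01] [0.452 0.196 0.401]
[[0.006, -0.955, -0.295, 0.377], [1.0, 0.005, 0.004, 0.196], [-0.002, -0.295, 0.956, 0.518], [0.0, 0.0, 0.0, 1.0]]
```

View pics/w1.png

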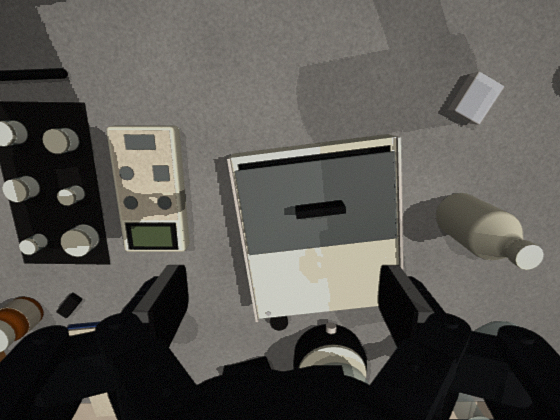

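Wrist view: cover (grey) over the well with a dark strip at its near edge from (240,168) to (390,150), grip bar at (320,209). On the handset, the READ bar is at (139,142), the square OFF key at (161,173) and the display at (152,235). Next I'll measure these by masks.

```bash
cat >> h.py <<'E'
def rect(d,mask,z,name=""):
    c=max(cv2.findContours(mask.astype(np.uint8),cv2.RETR_EXTERNAL,cv2.CHAIN_APPROX_NONE)[0],key=cv2.contourArea)[:,0]
    w=np.array([on(d,u,v,z) for u,v in c])
    r=cv2.minAreaRect((w*1000).astype(np.float32)); M=cv2.moments(c)
    print(name,"px",c.mean(0).round(0),"c",np.round(r[0],1),"size",np.round(r[1],1),"ang",round(r[2],1),"corners",np.round(cv2.boxPoints(r)).astype(int).tolist()); return r
def win(d,u0,v0,u1,v1):
    m=np.zeros(d["img"].shape[:2],bool); m[v0:v1,u0:u1]=1; return m
E
python3 - <<'E'
from h import *
import pickle
d=pickle.load(open("w1.pkl","rb")); im=d["img"].astype(int); g=im.mean(2); 
for p in [(270,200),(350,190),(250,165),(320,209),(330,270),(280,280),(139,142),(118,135),(161,173),(95,200),(200,100),(320,158),(234,160),(260,315)]: print(p,im[p[1],p[0]])
w=win(d,228,130,410,325)
chroma=im.max(2)-im.min(2)
cov=w&(g>40)&(g<105)&(im[:,:,2]-im[:,:,0]>0)
rect(d,cv2.morphologyEx(cov.astype(np.uint8),cv2.MORPH_OPEN,np.ones((5,5))),.0565,"cover")
rect(d,win(d,285,195,355,225)&(g<35),.0885,"grip")
rect(d,win(d,230,140,400,180)&(g<35),.05,"strip")
rect(d,win(d,100,110,200,262)&(im[:,:,0]>im[:,:,2]+12)&(g>90),.034,"handset")
for n,b in dict(read=(122,130,158,154),off=(150,163,172,184)).items():
    rect(d,win(d,*b)&(im[:,:,0]-im[:,:,2]<14)&(g<140),.0375,n)
cv2.imwrite("pics/crop2.png",cv2.resize(d["img"][110:330,100:420,::-1],None,fx=2.5,fy=2.5,interpolation=cv2.INTER_CUBIC))
E
```

```text
(270, 200) [93 97 92]
(350, 190) [83 87 84]
(250, 165) [17 13 13]
(320, 209) [10 12 12]
(330, 270) [196 190 166]
(280, 280) [201 204 195]
(139, 142) [89 91 91]
(118, 135) [190 177 156]
(161, 173) [95 97 93]
(95, 200) [16 12 11]
(200, 100) [124 122 114]
(320, 158) [0 5 5]
(234, 160) [203 204 198]
(260, 315) [204 205 197]Traceback (most recent call last):
  File "<stdin>", line 8, in <module>
  File "h.py", line 18, in rect
    c=max(cv2.findContours(mask.astype(np.uint8),cv2.RETR_EXTERNAL,cv2.CHAIN_APPROX_NONE)[0],key=cv2.contourArea)[:,0]
      ~~~^^^^^^^^^^^^^^^^^^^^^^^^^^^^^^^^^^^^^^^^^^^^^^^^^^^^^^^^^^^^^^^^^^^^^^^^^^^^^^^^^^^^^^^^^^^^^^^^^^^^^^^^
ValueError: max() iterable argument is empty
```

```bash
python3 - <<'E'
from h import *
import pickle
d=pickle.load(open("w1.pkl","rb")); im=d["img"].astype(int); g=im.mean(2); k=np.ones((5,5))
def op(m): return cv2.morphologyEx(m.astype(np.uint8),cv2.MORPH_OPEN,k)
cov=cv2.morphologyEx(op(win(d,238,140,396,255)&(g>60)&(g<112)),cv2.MORPH_CLOSE,np.ones((25,25)))
rect(d,cov,.0565,"cover")
rect(d,win(d,285,195,355,225)&(g<35),.0885,"grip")
rect(d,win(d,230,140,400,180)&(g<35),.05,"strip")
rect(d,op(win(d,100,110,200,262)&(im[:,:,0]>im[:,:,2]+12)&(g>75)),.034,"handset")
for n,b in dict(read=(122,130,158,154),off=(150,163,172,184)).items():
    rect(d,win(d,*b)&(im[:,:,0]-im[:,:,2]<14)&(g<140),.0375,n)
cv2.imwrite("pics/crop2.png",cv2.resize(d["img"][110:330,100:420,::-1],None,fx=2.5,fy=2.5,interpolation=cv2.INTER_CUBIC))
E
```

```text
cover px [319. 198.] c [501.9 243.4] size [161.7 230.7] ang 6.6 corners [[408, 349], [435, 119], [595, 138], [569, 367]]
grip px [320. 209.] c [511.9 245.5] size [19.9 69.3] ang 7.2 corners [[498, 279], [506, 210], [526, 212], [517, 281]]
strip px [314. 158.] c [446.9 238.3] size [  8.3 216.4] ang 6.8 corners [[430, 345], [456, 130], [464, 131], [438, 346]]
handset px [157. 175.] c [497.6  -9. ] size [106.  191.5] ang 89.4 corners [[401, -61], [593, -63], [594, 43], [402, 45]]
read px [139. 142.] c [423.8 -13.3] size [43.8 21.5] ang 89.7 corners [[413, -35], [434, -35], [435, 9], [413, 9]]
off px [161. 173.] c [469.7  12.5] size [22.9 23.5] ang 1.0 corners [[458, 24], [458, 1], [481, 1], [481, 24]]
```

View pics/crop2.png

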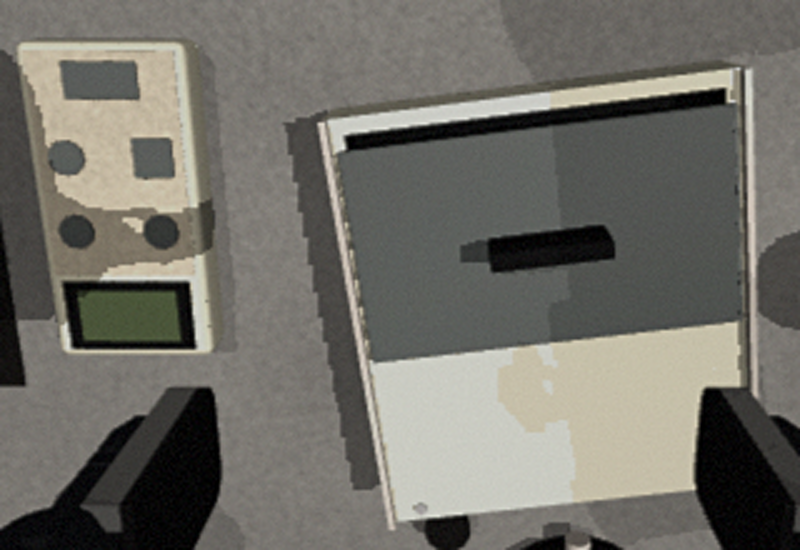

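The masks match the given sizes (cover 231 mm, READ 44×22, OFF 23×23). Well centre is about (0.505,0.245), yaw about +6.9°, and the cover starts about 12 mm open. I'll open it by pushing the grip bar with closed fingers from the near side.

Emit:
arm_command:
  plan:
    - [[4,1.84,1.34,0,0,0],[8,1.84,1.34,0,0,0],[8,1.84,1.34,0,0,0],[8,1.84,1.34,0,0,0],[8,1.84,1.34,0,0,0],[8,1.84,1.34,0,0,0],[8,1.84,1.34,0,0,0],[8,1.84,1.34,0,0,0]]
  jaw: 1

```text
time_s: 2.1
position: [0.4836, 0.2459, 0.2028]
tool_rot: [[0.004, 0.001, 1.0], [0.001, 1.0, -0.001], [-1.0, 0.001, 0.004]]
ft_force: [0.1, 0.0, -0.8]
grip_width: 0.0001
```

Emit:
arm_command:
  plan:
    - [[2,0,0,0,0,0],[3.6,0,0,0,0,0],[4.5,0,0,0,0,0],[4.5,0,0,0,0,0],[4.5,0,0,0,0,0]]

```text
time_s: 2.6
position: [0.4839, 0.2458, 0.0896]
tool_rot: [[0.003, 0.001, 1.0], [0.001, 1.0, -0.001], [-1.0, 0.001, 0.003]]
ft_force: [0.6, 1.0, 0.4]
grip_width: -0.0
```

```bash
python3 - <<'E'
from h import *
to([.617,.2586,.088],0); s=st(); print(s["grip_width"],np.round(s["position"],4),np.round(s["ft_force"],1))
E
```

```text
shift [0.08 0.51 5.32] yaw -0.0 turn -0.01 t 2.6
-3.701513585961251e-05 [0.4839 0.2458 0.0896] [0.6 1.  0.4]
```

Emit:
arm_command:
  plan:
    - [[0,0.05,0.6,0,0,0],[0,0.1,1.2,0,0,0],[0,0.18,1.9,0,0,0],[0,0.25,2.6,0,0,0],[0,0.3,3.3,0,0,0],[0,0.38,4.0,0,0,0],[0,0.45,4.6,0,0,0],[0,0.48,5.0,0,0,0],[0,0.5,5.2,0,0,0],[0,0.5,5.3,0,0,0]]

```text
time_s: 3.6
position: [0.6144, 0.2585, 0.09]
tool_rot: [[-0.002, 0.0, 1.0], [0.0, 1.0, -0.0], [-1.0, 0.0, -0.002]]
ft_force: [-17.1, -0.9, 13.3]
grip_width: -0.0001
```

```bash
python3 - <<'E'
from h import *
s=st(); print(np.round(s["position"],4),np.round(s["ft_force"],1))
d=get_image("side");save("s2",d)
cv2.imwrite("pics/s2c.png",cv2.resize(d["img"][120:240,210:390,::-1],None,fx=4,fy=4,interpolation=cv2.INTER_CUBIC))
E
```

```text
[0.6144 0.2585 0.09  ] [-17.1  -0.9  13.3]
```

View pics/s2c.png

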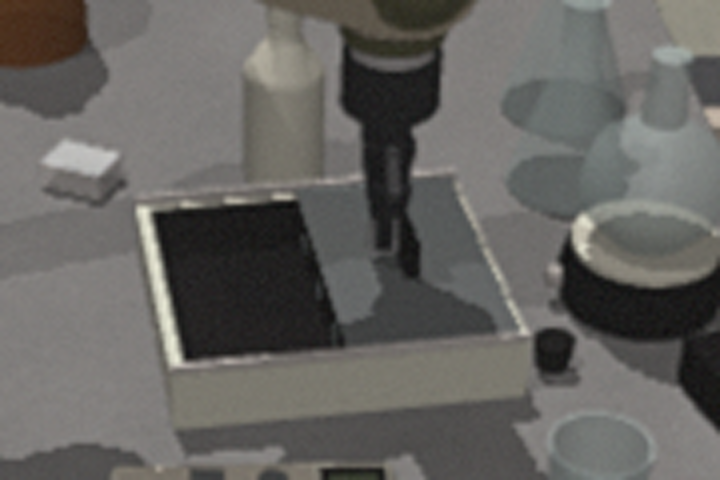

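The side crop shows the well fully clear, with the cover's edge running from (300,200) to (340,345). The 17 N on the finger says it's against the end stop. Next, over the mat.

Emit:
arm_command:
  plan:
    - [[0,0,-0.4,0,0,0],[-2,0,-0.5,0,0,0],[-4,0,-1,0,0,0],[-6,-1,-2,0,0,0],[-8,-2,-3,0,0,0],[-10,-4,-4,0,0,0],[-10.4,-6,-5,0,0,0],[-10.4,-8,-6,0,0,0],[-10.4,-10,-6.5,0,0,0],[-10.4,-12,-6.5,0,0,0]]

```text
time_s: 4.65
position: [0.4604, 0.0078, 0.3474]
tool_rot: [[0.005, -0.001, 1.0], [-0.001, 1.0, 0.001], [-1.0, -0.001, 0.005]]
ft_force: [1.2, -0.5, -0.2]
grip_width: -0.0003
```

Emit:
arm_command:
  plan:
    - [[0,-2,0,0,0,0],[0,-4,0,0,0,0],[0,-6,0,0,0,0],[0,-6.3,0,0,0,0],[0,-6.3,0,0,0,0],[0,-6.3,0,0,0,0]]
  jaw: 0.4

```text
time_s: 5.25
position: [0.462, -0.1477, 0.3457]
tool_rot: [[0.001, 0.0, 1.0], [-0.0, 1.0, -0.0], [-1.0, -0.0, 0.001]]
ft_force: [-0.2, 0.2, 0.1]
grip_width: 0.0511
```

```bash
python3 - <<'E'
from h import *
import pickle
s=st(); print(s["grip_width"],np.round(s["position"],4),np.round(s["q"],1))
d=get_image("wrist");save("w2",d);pickle.dump(d,open("w2.pkl","wb"))
E
```

```text
0.05111127771905026 [ 0.462  -0.1477  0.3457] [ -31.8   12.1   73.7    0.    94.1 -121.8]
```

View pics/w2.png

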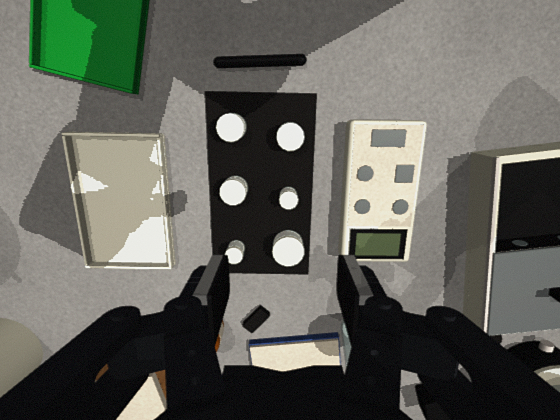

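The view shows three 36 mm stoppers at (231,127), (291,137) and (233,191); smalls at (289,198) and (234,252); the large at (288,247). The tray is at (118,200) and the handset at (385,190).

```bash
cat >> h.py <<'E'
def cells(d,b,z,thr=150,amin=150):
    g=d["img"].mean(2); m=(win(d,*b)&(g>thr)).astype(np.uint8)
    m=cv2.morphologyEx(m,cv2.MORPH_OPEN,np.ones((3,3)))
    for c in cv2.findContours(m,cv2.RETR_EXTERNAL,cv2.CHAIN_APPROX_NONE)[0]:
        if cv2.contourArea(c)<amin: continue
        w=np.array([on(d,u,v,z) for u,v in c[:,0]])*1000
        (x,y),r=cv2.minEnclosingCircle(w.astype(np.float32)); e=cv2.fitEllipse(w.astype(np.float32))
        print("px",c[:,0].mean(0).round(0),"circ",round(x,1),round(y,1),"dia",round(2*r,1),"ell",np.round(e[0],1),np.round(e[1],1))
E
python3 - <<'E'
from h import *
import pickle
d=pickle.load(open("w2.pkl","rb")); im=d["img"].astype(int); g=im.mean(2)
cells(d,(208,95,315,265),.033,190)
for n,b in dict(read=(366,124,410,152),off=(391,160,417,187)).items():
    rect(d,win(d,*b)&(g<130),.0375,n)
for n,(u,v) in dict(a=(63,134),b=(160,134),c=(173,268),e=(85,268)).items(): print("tray",n,on(d,u,v,.02).round(3))
for n,(u,v) in dict(well_nl=(500,163)).items(): print(n,on(d,u,v,.05).round(3))
E
```

```text
px [233. 255.] circ 591.1 -220.4 dia 25.1 ell [ 590.6 -219.9] [21.2 24.7]
px [288. 251.] circ 584.6 -141.7 dia 45.1 ell [ 584.2 -141.9] [42.7 43.7]
px [288. 200.] circ 507.6 -141.7 dia 25.0 ell [ 507.6 -141.8] [23.4 24. ]
px [232. 192.] circ 496.8 -217.6 dia 35.2 ell [ 496.7 -217.8] [33.6 34. ]
px [290. 136.] circ 422.6 -140.2 dia 35.0 ell [ 422.4 -140.1] [33.3 33.9]
px [230. 127.] circ 410.9 -216.9 dia 35.4 ell [ 411.  -216.9] [33.4 34.1]
read px [387. 138.] c [424.9 -15.2] size [44. 21.] ang 85.4 corners [[413, -36], [434, -38], [437, 6], [416, 8]]
off px [404. 173.] c [470.2  10.2] size [22.7 23.5] ang 0.0 corners [[459, 22], [459, -2], [482, -2], [482, 22]]
tray a [ 0.421 -0.441]
tray b [ 0.421 -0.312]
tray c [ 0.618 -0.314]
tray e [ 0.618 -0.447]
well_nl [0.454 0.126]
```

Measured diameters are 35.2, 35.0 and 35.4 mm for the wanted cells, 25 mm for the smalls and 45 mm for the large, so the choice is confirmed. Picking A at (0.497,-0.2175).

Emit:
arm_command:
  plan:
    - [[2,-1,0.6,0,0,0],[4,-2,1.2,0,0,0],[6,-2.8,1.4,0,0,0],[8,-2.8,1.4,0,0,0],[9.8,-2.8,1.4,0,0,0],[9.8,-2.8,1.4,0,0,0],[9.8,-2.8,1.4,0,0,0]]

```text
time_s: 6.0
position: [0.4968, -0.2169, 0.0982]
tool_rot: [[-0.003, -0.001, 1.0], [0.003, 1.0, 0.001], [-1.0, 0.003, -0.003]]
ft_force: [0.9, -0.8, -0.0]
grip_width: 0.0514
```

Emit:
arm_command:
  plan:
    - [[1,0,0,0,0,0],[2,0,0,0,0,0],[2.6,0,0,0,0,0],[2.8,0,0,0,0,0],[2.8,0,0,0,0,0],[2.8,0,0,0,0,0]]

```text
time_s: 6.6
position: [0.498, -0.2188, 0.0313]
tool_rot: [[0.002, -0.0, 1.0], [-0.002, 1.0, 0.0], [-1.0, -0.002, 0.002]]
ft_force: [0.1, -0.3, 0.3]
grip_width: 0.0514
```

```bash
python3 - <<'E'
from h import *
s=st(); print(s["grip_width"],np.round(s["position"],4),np.round(s["ft_force"],1)); to([.497,-.2175,.030])
d=get_image("wrist");save("w3",d)
E
```

```text
0.051382225238525266 [ 0.498  -0.2188  0.0313] [ 0.1 -0.3  0.3]
shift [ 0.05  0.05 -0.04] yaw 0.0 turn None t 6.6
```

View pics/w3.png

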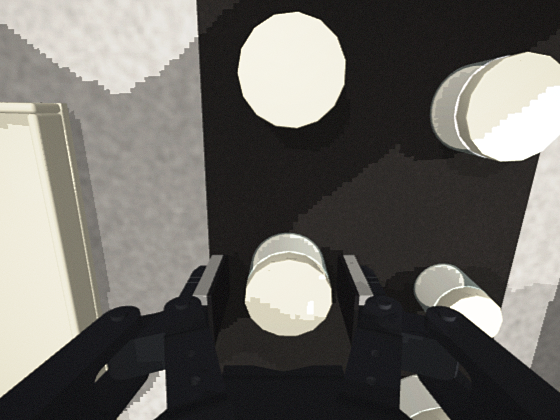

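The cell sits centred between the pads: stopper spans columns 246 to 332, pads at 222 and 345. Closing and lifting.

Emit:
arm_command:
  plan:
    - [[0,0,0,0,0,0],[0,0,0,0,0,0],[0,0,0,0,0,0],[0,0,0,0,0,0],[0,0,0,0,0,0],[-0.3,0,0,0,0,0],[-1,0,0,0,0,0],[-2,0,0,0,0,0],[-3,0,0,0,0,0],[-4,0,0,0,0,0]]
  jaw: 1
  newtons: 40

```text
time_s: 7.65
position: [0.4971, -0.2187, 0.1315]
tool_rot: [[0.0, 0.001, 1.0], [-0.0, 1.0, -0.001], [-1.0, -0.0, 0.0]]
ft_force: [-0.2, -0.7, 0.1]
grip_width: 0.035
```

Emit:
arm_command:
  plan:
    - [[0,0.8,0,0,0,0],[0,2.2,0,0,0,0],[0,3.8,-0.1,0,0,0],[0,5.4,-0.2,0,0,0],[0,7,-0.3,0,0,0],[0,8.6,-0.4,0,0,0],[0,10.2,-0.5,0,0,0],[0,11.8,-0.6,0,0,0],[0,13,-0.6,0,0,0],[0,13.5,-0.6,0,0,0]]

```text
time_s: 8.65
position: [0.482, 0.121, 0.1305]
tool_rot: [[0.001, -0.002, 1.0], [0.0, 1.0, 0.002], [-1.0, 0.0, 0.001]]
ft_force: [0.4, -0.3, -0.4]
grip_width: 0.0349
```

```bash
python3 - <<'E'
from h import *
s=st(); print(s["grip_width"],np.round(s["position"],4),np.round(s["ft_force"],1)); to([.4818,.3087,.13],0)
E
```

```text
0.034888408658351085 [0.482  0.121  0.1305] [ 0.4 -0.3 -0.4]
shift [0.02 7.51 0.01] yaw 0.1 turn 0.02 t 8.65
```

Emit:
arm_command:
  plan:
    - [[0,1,0,0,0,0],[0,2.6,0,0,0,0],[0,4.2,0,0,0,0],[0,5.8,0,0,0,0],[0,7,0,0,0,0],[0,7.5,0,0,0,0],[0,7.5,0,0,0,0],[0,7.5,0,0,0,0]]

```text
time_s: 9.45
position: [0.4826, 0.3051, 0.1298]
tool_rot: [[-0.0, 0.001, 1.0], [-0.001, 1.0, -0.001], [-1.0, -0.001, -0.0]]
ft_force: [-0.0, 0.4, -0.5]
grip_width: 0.0346
```

Emit:
arm_command:
  plan:
    - [[0.8,0,0,0,0,0],[1.7,0,0,0,0,0],[2.5,0,0,0,0,0],[3.0,0,0,0,0,0],[3.3,0,0,0,0,0],[3.4,0,0,0,0,0],[3.4,0,0,0,0,0]]

```text
time_s: 10.15
position: [0.4828, 0.3061, 0.0452]
tool_rot: [[0.0, 0.001, 1.0], [0.0, 1.0, -0.001], [-1.0, 0.0, 0.0]]
ft_force: [0.1, 0.4, -1.2]
grip_width: 0.035
```

```bash
python3 - <<'E'
from h import *
s=st(); print(s["grip_width"],np.round(s["position"],4),np.round(s["ft_force"],1))
d=get_image("wrist");save("w4",d)
E
```

```text
0.03496821529316505 [0.4828 0.3061 0.0452] [ 0.1  0.4 -1.2]
```

View pics/w4.png

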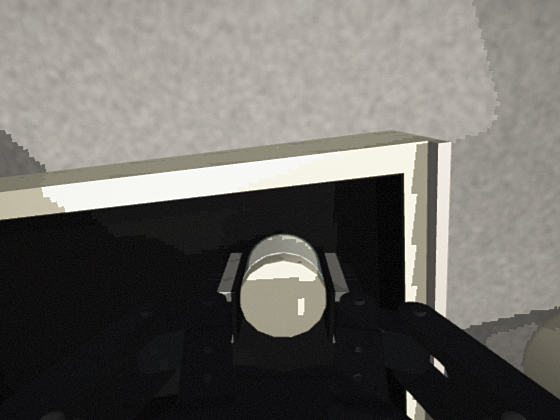

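The cell is held upright inside the well near its far left corner, clear of the walls. I'll lower 1 mm, release, lift and look over the mat again.

Emit:
arm_command:
  plan:
    - [[0.06,0,0,0,0,0],[0.06,0,0,0,0,0]]

```text
time_s: 10.4
position: [0.4826, 0.3064, 0.0437]
tool_rot: [[0.001, 0.0, 1.0], [0.0, 1.0, -0.0], [-1.0, 0.0, 0.001]]
ft_force: [-0.3, 0.1, -1.1]
grip_width: 0.0347
```

Emit:
arm_command:
  plan:
    - [[0,0,0,0,0,0],[0,0,0,0,0,0],[0,0,0,0,0,0],[0,0,0,0,0,0],[-1,0,0,0,0,0],[-2.5,0,0,0,0,0],[-4.5,-0.5,0,0,0,0],[-6.5,-2,0,0,0,0],[-8.5,-3.5,0,0,0,0],[-10,-5,0,0,0,0]]
  jaw: 0.4

```text
time_s: 11.4
position: [0.482, 0.2002, 0.2737]
tool_rot: [[0.001, -0.0, 1.0], [0.0, 1.0, 0.0], [-1.0, 0.0, 0.001]]
ft_force: [0.9, 0.0, 1.1]
grip_width: 0.051
```

Emit:
arm_command:
  plan:
    - [[0,-1.8,-0.4,0,0,0],[0,-3.6,-0.8,0,0,0],[0,-5.4,-1.2,0,0,0],[0,-7.2,-1.6,0,0,0],[0,-9,-1.6,0,0,0],[0,-10.8,-1.6,0,0,0],[0,-12.6,-1.6,0,0,0],[0,-14,-1.6,0,0,0],[0,-14,-1.6,0,0,0],[0,-14,-1.6,0,0,0]]

```text
time_s: 12.4
position: [0.442, -0.1493, 0.2715]
tool_rot: [[-0.0, 0.002, 1.0], [0.001, 1.0, -0.002], [-1.0, 0.0, -0.0]]
ft_force: [-0.1, -0.1, -0.3]
grip_width: 0.0512
```

```bash
python3 - <<'E'
from h import *
d=get_image("wrist"); s=st(); print(s["grip_width"],np.round(s["position"],4),s["time_s"])
print([np.round(proj(d,p)).tolist() for p in [(.411,-.217,.033),(.4225,-.14,.033)]])
cells(d,(180,60,330,290),.033,190); to([.411,-.217,.1],0)
E
```

```text
0.051421005924199015 [ 0.4421 -0.1486  0.2717] 12.45
[[221.0, 151.0], [292.0, 161.0]]
px [290. 284.] circ 578.5 -141.7 dia 42.1 ell [ 572.7 -141.6] [19.  45.6]
px [290. 234.] circ 507.7 -141.7 dia 25.1 ell [ 507.5 -141.8] [23.9 24.2]
px [292. 161.] circ 422.5 -139.9 dia 35.7 ell [ 422.5 -139.9] [33.9 34.2]
px [221. 150.] circ 411.1 -217.1 dia 35.4 ell [ 411.4 -217.2] [32.9 34.6]
shift [ 6.87 -2.74 -1.24] yaw -0.0 turn -0.01 t 12.45
```

Emit:
arm_command:
  plan:
    - [[1.5,-1,-0.5,0,0,0],[3,-2,-1,0,0,0],[4.5,-2.74,-1.24,0,0,0],[6,-2.74,-1.24,0,0,0],[7,-2.74,-1.24,0,0,0],[8,-2.74,-1.24,0,0,0],[9,-2.74,-1.24,0,0,0],[9.65,-2.74,-1.24,0,0,0],[9.65,-2.74,-1.24,0,0,0],[9.65,-2.74,-1.24,0,0,0]]

```text
time_s: 13.45
position: [0.4116, -0.2168, 0.031]
tool_rot: [[0.0, -0.001, 1.0], [-0.0, 1.0, 0.001], [-1.0, -0.0, 0.0]]
ft_force: [0.4, 0.6, 0.1]
grip_width: 0.0509
```

Emit:
arm_command:
  plan:
    - [[0,0,0,0,0,0],[0,0,0,0,0,0],[0,0,0,0,0,0],[0,0,0,0,0,0],[0,0,0,0,0,0],[-0.3,0,0,0,0,0],[-1,0,0,0,0,0],[-2,0,0,0,0,0],[-3,0,0,0,0,0],[-4,0,0,0,0,0]]
  jaw: 1

```text
time_s: 14.45
position: [0.411, -0.2174, 0.1323]
tool_rot: [[0.001, 0.001, 1.0], [-0.001, 1.0, -0.001], [-1.0, -0.001, 0.001]]
ft_force: [0.1, 0.3, -0.8]
grip_width: 0.0348
```

```bash
python3 - <<'E'
from h import *
s=st(); print(s["grip_width"],np.round(s["position"],4),np.round(s["ft_force"],1)); to([.5195,.2468,.13],0)
E
```

```text
0.034837568609594596 [ 0.411  -0.2174  0.1323] [ 0.1  0.3 -0.8]
shift [ 0.08 18.57  4.33] yaw -0.0 turn -0.0 t 14.45
```

Emit:
arm_command:
  plan:
    - [[0,0.8,0.2,0,0,0],[0,2.2,0.6,0,0,0],[0,3.8,1.0,0,0,0],[0,5.4,1.4,0,0,0],[0,7,1.8,0,0,0],[0,8.6,2.2,0,0,0],[0,10.2,2.6,0,0,0],[0,11.8,3,0,0,0],[0,13.4,3.4,0,0,0],[0,15,3.8,0,0,0]]

```text
time_s: 15.45
position: [0.5064, 0.1592, 0.1314]
tool_rot: [[0.001, 0.0, 1.0], [-0.0, 1.0, -0.0], [-1.0, -0.0, 0.001]]
ft_force: [-0.2, -0.2, -0.6]
grip_width: 0.0347
```

Emit:
arm_command:
  plan:
    - [[0,1.5,0.2,0,0,0],[0,2.6,0.4,0,0,0],[0,3.3,0.5,0,0,0],[0,3.57,0.53,0,0,0],[0,3.57,0.53,0,0,0],[0,3.57,0.53,0,0,0]]

```text
time_s: 16.05
position: [0.5196, 0.2456, 0.1305]
tool_rot: [[-0.0, 0.001, 1.0], [-0.0, 1.0, -0.001], [-1.0, -0.0, -0.0]]
ft_force: [-0.2, 0.0, -0.8]
grip_width: 0.0349
```

```bash
python3 - <<'E'
from h import *
s=st(); print(s["grip_width"],np.round(s["position"],4),np.round(s["ft_force"],1)); to([.5195,.2468,.044],0)
E
```

```text
0.03487045440136945 [0.5196 0.2456 0.1305] [-0.2  0.  -0.8]
shift [ 3.46  0.05 -0.  ] yaw -0.1 turn -0.01 t 16.05
```

Emit:
arm_command:
  plan:
    - [[0.8,0,0,0,0,0],[1.7,0,0,0,0,0],[2.5,0,0,0,0,0],[3.0,0,0,0,0,0],[3.3,0,0,0,0,0],[3.46,0,0,0,0,0],[3.46,0,0,0,0,0]]

```text
time_s: 16.75
position: [0.5198, 0.2465, 0.0441]
tool_rot: [[0.0, 0.001, 1.0], [0.0, 1.0, -0.001], [-1.0, 0.0, 0.0]]
ft_force: [-0.2, -0.4, -1.3]
grip_width: 0.0346
```

Emit:
arm_command:
  plan:
    - [[0,0,0,0,0,0],[0,0,0,0,0,0],[0,0,0,0,0,0],[0,0,0,0,0,0],[-1,0,0,0,0,0],[-2.5,0,0,0,0,0],[-4.5,-0.5,0,0,0,0],[-6.5,-2,0,0,0,0],[-8.5,-3.5,-0.5,0,0,0],[-9.5,-5,-1,0,0,0]]
  jaw: 0.4

```text
time_s: 17.75
position: [0.4998, 0.1381, 0.269]
tool_rot: [[0.003, -0.001, 1.0], [0.0, 1.0, 0.001], [-1.0, 0.0, 0.003]]
ft_force: [0.9, -1.2, -0.2]
grip_width: 0.0513
```

Emit:
arm_command:
  plan:
    - [[0,-1.8,-0.4,0,0,0],[0,-3.6,-0.8,0,0,0],[0,-5.4,-1.2,0,0,0],[0,-7.2,-1.6,0,0,0],[0,-9,-2,0,0,0],[0,-10,-2,0,0,0],[0,-10.5,-2,0,0,0],[0,-10.5,-2,0,0,0]]

```text
time_s: 18.55
position: [0.4499, -0.1245, 0.2666]
tool_rot: [[0.0, 0.002, 1.0], [0.0, 1.0, -0.002], [-1.0, 0.0, 0.0]]
ft_force: [-0.1, 0.4, -0.3]
grip_width: 0.0511
```

```bash
python3 - <<'E'
from h import *
d=get_image("wrist"); s=st(); print(s["grip_width"],np.round(s["position"],4),s["time_s"])
print([np.round(proj(d,p)).tolist() for p in [(.4225,-.14,.033)]])
cells(d,(140,40,330,290),.033,190); to([.4225,-.14,.0305],0); save("w5",d)
E
```

```text
0.051369813445174564 [ 0.4499 -0.1234  0.2666] 18.6
[[269.0, 155.0]]
px [270. 283.] circ 582.0 -141.5 dia 44.3 ell [ 575.5 -141.6] [24.5 47.6]
px [269. 229.] circ 507.8 -141.5 dia 25.5 ell [ 507.7 -141.6] [23.9 24.7]
px [270. 154.] circ 422.5 -139.2 dia 36.1 ell [ 422.4 -139.7] [34.  34.6]
shift [ 9.44 -0.67 -1.1 ] yaw -0.1 turn -0.01 t 18.6
```

Emit:
arm_command:
  plan:
    - [[1.5,-0.3,-0.5,0,0,0],[3,-0.67,-1.1,0,0,0],[4.5,-0.67,-1.1,0,0,0],[6,-0.67,-1.1,0,0,0],[7,-0.67,-1.1,0,0,0],[8,-0.67,-1.1,0,0,0],[9,-0.67,-1.1,0,0,0],[9.44,-0.67,-1.1,0,0,0],[9.44,-0.67,-1.1,0,0,0],[9.44,-0.67,-1.1,0,0,0]]

```text
time_s: 19.6
position: [0.4227, -0.1396, 0.0311]
tool_rot: [[0.0, -0.001, 1.0], [-0.0, 1.0, 0.001], [-1.0, -0.0, 0.0]]
ft_force: [0.2, -1.2, 0.1]
grip_width: 0.0514
```

Emit:
arm_command:
  plan:
    - [[0,0,0,0,0,0],[0,0,0,0,0,0],[0,0,0,0,0,0],[0,0,0,0,0,0],[0,0,0,0,0,0],[-0.3,0,0,0,0,0],[-1,0,0,0,0,0],[-2,0,0,0,0,0],[-3,0,0,0,0,0],[-4,0,0,0,0,0]]
  jaw: 1

```text
time_s: 20.6
position: [0.4221, -0.1404, 0.1324]
tool_rot: [[0.0, 0.001, 1.0], [-0.0, 1.0, -0.001], [-1.0, -0.0, 0.0]]
ft_force: [-0.3, 0.6, -1.1]
grip_width: 0.0346
```

```bash
python3 - <<'E'
from h import *
s=st(); print(s["grip_width"],np.round(s["position"],4),np.round(s["ft_force"],1)); to([.4976,.1777,.13],0)
E
```

```text
0.03458593702005887 [ 0.4221 -0.1404  0.1324] [-0.3  0.6 -1.1]
shift [ 0.09 12.73  3.01] yaw -0.0 turn -0.01 t 20.6
```

Emit:
arm_command:
  plan:
    - [[0,0.8,0.2,0,0,0],[0,2.2,0.6,0,0,0],[0,3.8,1.0,0,0,0],[0,5.4,1.4,0,0,0],[0,7,1.8,0,0,0],[0,8.6,2.2,0,0,0],[0,10.2,2.6,0,0,0],[0,11.8,3,0,0,0],[0,12.6,3,0,0,0],[0,12.86,3,0,0,0]]

```text
time_s: 21.6
position: [0.4972, 0.1828, 0.1312]
tool_rot: [[0.001, -0.002, 1.0], [0.0, 1.0, 0.002], [-1.0, 0.0, 0.001]]
ft_force: [-0.8, -0.2, -1.3]
grip_width: 0.0348
```

Emit:
arm_command:
  plan:
    - [[0,0,0,0,0,0],[0,0,0,0,0,0],[1,0,0,0,0,0],[2,0,0,0,0,0],[2.6,0,0,0,0,0],[3.0,0,0,0,0,0],[3.3,0,0,0,0,0],[3.52,0,0,0,0,0],[3.52,0,0,0,0,0]]

```text
time_s: 22.5
position: [0.4978, 0.1807, 0.043]
tool_rot: [[0.001, 0.001, 1.0], [-0.0, 1.0, -0.001], [-1.0, -0.0, 0.001]]
ft_force: [0.3, 0.2, -0.1]
grip_width: 0.0347
```

```bash
python3 - <<'E'
from h import *
s=st(); print(s["grip_width"],np.round(s["position"],4),np.round(s["ft_force"],1)); to([.4976,.181,.044],0)
E
```

```text
0.034701264138680986 [0.4978 0.1807 0.043 ] [ 0.3  0.2 -0.1]
shift [-0.04  0.01 -0.01] yaw -0.0 turn -0.01 t 22.5
```

Release, lift to a look pose over the well, and view.

Emit:
arm_command:
  plan:
    - [[0,0,0,0,0,0],[0,0,0,0,0,0],[0,0,0,0,0,0],[0,0,0,0,0,0],[-1,0,0,0,0,0],[-2.5,0,0,0,0,0],[-4.5,0.5,0,0,0,0],[-6.5,1.5,0,0,0,0],[-8.5,2.6,-0.4,0,0,0],[-9,2.6,-0.8,0,0,0]]
  jaw: 0.45

```text
time_s: 23.5
position: [0.4777, 0.2476, 0.2712]
tool_rot: [[0.005, -0.001, 1.0], [0.002, 1.0, 0.001], [-1.0, 0.002, 0.005]]
ft_force: [-0.1, -0.2, -0.6]
grip_width: 0.047
```

Emit:
arm_command:
  plan:
    - [[0,0,0,0,0,0],[0,0,0,0,0,0]]

```text
time_s: 23.7
position: [0.4773, 0.246, 0.2675]
tool_rot: [[0.0, -0.0, 1.0], [-0.0, 1.0, 0.0], [-1.0, -0.0, 0.0]]
ft_force: [0.6, -0.4, 0.1]
grip_width: 0.0466
```

```bash
python3 - <<'E'
from h import *
import pickle
d=get_image("wrist"); s=st(); print(s["grip_width"],np.round(s["position"],4),s["time_s"])
pickle.dump(d,open("w6.pkl","wb")); save("w6",d)
print([np.round(proj(d,p)).tolist() for p in [(.482,.306,.045),(.5195,.2465,.045),(.4978,.1807,.045)]])
cells(d,(120,150,450,350),.045,120)
E
```

```text
0.047264162879158696 [0.4773 0.2457 0.2666] 23.75
[[340.0, 186.0], [284.0, 219.0], [223.0, 200.0]]
px [270. 314.] circ 644.5 227.5 dia 154.7 ell [639.8 225.6] [116.1 130.9]
px [149. 273.] circ 580.0 82.4 dia 118.8 ell [589.7  89.1] [ 68.1 110.3]
px [284. 216.] circ 515.1 245.6 dia 42.6 ell [515.6 245.6] [34.6 42.3]
px [225. 197.] circ 494.9 182.2 dia 42.8 ell [494.8 181.7] [34.8 42. ]
px [338. 184.] circ 479.4 303.5 dia 40.7 ell [479.6 303.9] [34.3 40. ]
px [419. 232.] circ 537.0 402.8 dia 204.1 ell [538.6 401.6] [ 62.8 244.2]
px [390. 199.] circ 498.7 360.4 dia 111.7 ell [495.7 360.3] [  8.  181.7]
px [175. 191.] circ 513.1 144.9 dia 194.4 ell [-19031.5 -29272.5] [ 2473.3 70532.9]
```

View pics/w6.png

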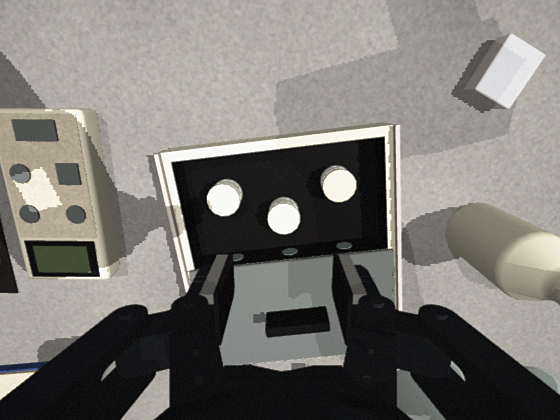

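All three cells stand upright in the well, at (225,197), (284,216) and (338,184). Before reaching past the grip bar I'll check clearance to the flask behind the photometer.

```bash
python3 - <<'E'
from h import *
a=get_image("side");b=get_image("scene")
for n,(p,q) in dict(holder=((371,187),(382,287)),neck=((377,134),(391,230)),flask=((374,160),(385,262))).items():
    o1,r1=ray(a,*p);o2,r2=ray(b,*q)
    t=np.linalg.lstsq(np.stack([r1,-r2],1),o2-o1,rcond=None)[0]; print(n,((o1+r1*t[0]+o2+r2*t[1])/2).round(3),np.linalg.norm(o1+r1*t[0]-o2-r2*t[1]).round(3))
print(on(a,352,187,.03).round(3))
E
```

```text
holder [0.832 0.284 0.022] 0.0
neck [0.828 0.281 0.212] 0.009
flask [0.832 0.281 0.117] 0.016
[0.767 0.275]
```

The flask is at x≥0.77, so it's clear. Going behind the bar.

Emit:
arm_command:
  plan:
    - [[0,0.1,1.5,0,0,0],[0.5,0.3,3,0,0,0],[1,0.4,4.5,0,0,0],[1.5,0.5,6,0,0,0],[2,0.7,7,0,0,0],[2.6,0.74,7.5,0,0,0],[2.6,0.74,7.5,0,0,0],[2.6,0.74,7.5,0,0,0]]
  jaw: 1

```text
time_s: 24.65
position: [0.6648, 0.264, 0.2018]
tool_rot: [[-0.002, 0.001, 1.0], [-0.0, 1.0, -0.001], [-1.0, -0.0, -0.002]]
ft_force: [0.2, 0.1, 0.1]
grip_width: 0.0001
```

Emit:
arm_command:
  plan:
    - [[1.5,0,0,0,0,0],[3,0,0,0,0,0],[4,0,0,0,0,0],[4.45,0,0,0,0,0],[4.45,0,0,0,0,0],[4.45,0,0,0,0,0]]

```text
time_s: 25.25
position: [0.6656, 0.2645, 0.0935]
tool_rot: [[0.003, 0.0, 1.0], [0.001, 1.0, -0.0], [-1.0, 0.001, 0.003]]
ft_force: [0.2, 0.2, -0.1]
grip_width: 0.0001
```

```bash
python3 - <<'E'
from h import *
s=st(); print(s["grip_width"],np.round(s["position"],4),np.round(s["ft_force"],1)); to([.5205,.247,.0895],0)
E
```

```text
6.96953863520418e-05 [0.6656 0.2645 0.0935] [ 0.2  0.2 -0.1]
shift [ 0.14 -0.7  -5.8 ] yaw -0.0 turn -0.0 t 25.25
```

Emit:
arm_command:
  plan:
    - [[0,-0.05,-0.5,0,0,0],[0,-0.12,-1.1,0,0,0],[0,-0.2,-1.8,0,0,0],[0,-0.3,-2.6,0,0,0],[0,-0.4,-3.4,0,0,0],[0,-0.5,-4.2,0,0,0],[0,-0.58,-4.9,0,0,0],[0,-0.65,-5.4,0,0,0],[0,-0.7,-5.7,0,0,0],[0,-0.7,-5.85,0,0,0]]

```text
time_s: 26.25
position: [0.5213, 0.2472, 0.0937]
tool_rot: [[0.009, 0.0, 1.0], [0.001, 1.0, -0.0], [-1.0, 0.001, 0.009]]
ft_force: [15.4, -0.1, -4.0]
grip_width: -0.0
```

```bash
python3 - <<'E'
from h import *
s=st(); print(np.round(s["position"],4),np.round(s["ft_force"],1)); to([.5185,.247,.0895],0)
E
```

```text
[0.5213 0.2472 0.0937] [15.4 -0.1 -4. ]
shift [ 0.17 -0.01 -0.12] yaw -0.0 turn -0.0 t 26.25
```

The finger stopped at 15 N exactly where the closed position was predicted (0.5213 vs 0.5215). Now over to READ.

Emit:
arm_command:
  plan:
    - [[0,0,0.4,0,0,0],[-1,0,0.4,0,0,0],[-3,0,0.4,0,0,0],[-5,-0.5,0.3,0,0,0],[-6,-2,0,0,0,0],[-6,-3.5,-1,0,0,0],[-6,-5,-2,0,0,0],[-6,-6.5,-3,0,0,0],[-6,-8,-4,0,0,0],[-6,-9.5,-4.5,0,0,0]]

```text
time_s: 27.25
position: [0.4047, 0.0084, 0.2421]
tool_rot: [[0.0, 0.0, 1.0], [-0.0, 1.0, -0.0], [-1.0, -0.0, 0.0]]
ft_force: [0.6, -1.2, 0.7]
grip_width: -0.0002
```

Emit:
arm_command:
  plan:
    - [[0,-0.9,0.6,0,0,0],[0,-0.9,0.6,0,0,0],[0,-0.9,0.6,0,0,0],[0,-0.9,0.6,0,0,0]]

```text
time_s: 27.65
position: [0.4211, -0.0124, 0.2415]
tool_rot: [[-0.0, -0.0, 1.0], [0.0, 1.0, 0.0], [-1.0, 0.0, -0.0]]
ft_force: [0.2, 0.3, -0.2]
grip_width: -0.0001
```

```bash
python3 - <<'E'
from h import *
d=get_image("wrist"); s=st(); print(np.round(s["position"],4),s["time_s"])
save("w7",d)
print("pred read, off, cover corners at q=0",[np.round(proj(d,p)).tolist() for p in [(.4243,-.0143,.0375),(.470,.0113,.0375),(.4519,.1228,.0565),(.4243,.3512,.0565)]])
print([np.round(proj(d,p)).tolist() for p in [(.4519+.0119,.1228+.0014,.0565)]])
g=d["img"].mean(2)
for n,p in dict(read=(.4243,-.0143,.0375),off=(.470,.0113,.0375)).items():
    u,v=map(int,proj(d,p)); m=win(d,max(u-38,0),max(v-24,0),u+38,v+24); rect(d,m&(g<125),.0375,n)
to([.4243,-.0143,.075],0)
E
```

```text
[ 0.421  -0.0123  0.2415] 27.7
pred read, off, cover corners at q=0 [[282.0, 189.0], [306.0, 231.0], [422.0, 221.0], [665.0, 194.0]]
[[422.0, 232.0]]
read px [298. 199.] c [434.8   2.5] size [0.  5.1] ang 0.1 corners [[435, 5], [435, 0], [435, 0], [435, 5]]
off px [283. 253.] c [495.  -13.8] size [ 2.3 29. ] ang 0.1 corners [[494, 1], [494, -28], [496, -28], [496, 1]]
shift [ 6.66 -0.08  0.13] yaw 0.0 turn 0.01 t 27.7
```

View pics/w7.png

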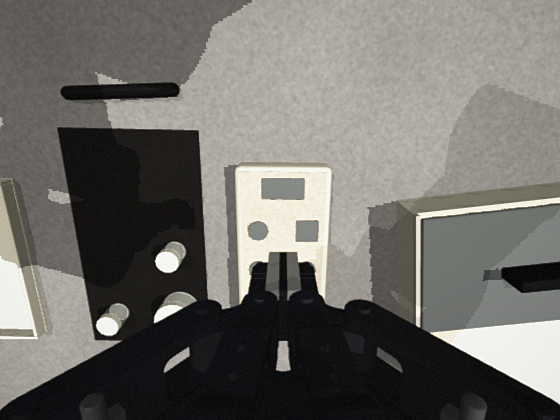

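READ is at (283,188) and OFF at (307,231), both within a pixel of prediction. The cover shows no gap at its near edge (422,215). Approaching READ.

Emit:
arm_command:
  plan:
    - [[1.8,-0.08,0.13,0,0,0],[3.6,-0.08,0.13,0,0,0],[5.4,-0.08,0.13,0,0,0],[6.4,-0.08,0.13,0,0,0],[6.8,-0.08,0.13,0,0,0],[6.9,-0.08,0.13,0,0,0],[6.9,-0.08,0.13,0,0,0],[6.9,-0.08,0.13,0,0,0]]

```text
time_s: 28.5
position: [0.4248, -0.0148, 0.0696]
tool_rot: [[0.001, -0.0, 1.0], [-0.0, 1.0, 0.0], [-1.0, -0.0, 0.001]]
ft_force: [0.5, -0.2, 0.1]
grip_width: -0.0002
```

Emit:
arm_command:
  plan:
    - [[0.06,0,0,0,0,0],[0.12,0,0,0,0,0],[0.16,0,0,0,0,0],[0.16,0,0,0,0,0]]

```text
time_s: 28.9
position: [0.4244, -0.015, 0.0649]
tool_rot: [[-0.0, 0.001, 1.0], [0.0, 1.0, -0.001], [-1.0, 0.0, -0.0]]
ft_force: [0.1, -0.3, 0.7]
grip_width: -0.0003
```

Emit:
arm_command:
  plan:
    - [[0.04,0,0,0,0,0],[0.08,0,0,0,0,0],[0.08,0,0,0,0,0]]

```text
time_s: 29.2
position: [0.4243, -0.015, 0.0628]
tool_rot: [[-0.0, 0.001, 1.0], [0.0, 1.0, -0.001], [-1.0, 0.0, -0.0]]
ft_force: [1.0, 0.1, 0.1]
grip_width: -0.0001
```

Emit:
arm_command:
  plan:
    - [[0.03,0,0,0,0,0],[0.06,0,0,0,0,0],[0.06,0,0,0,0,0]]

```text
time_s: 29.5
position: [0.4244, -0.015, 0.0617]
tool_rot: [[0.0, 0.0, 1.0], [-0.0, 1.0, -0.0], [-1.0, -0.0, 0.0]]
ft_force: [-1.9, 0.1, 6.7]
grip_width: -0.0003
```

Emit:
arm_command:
  plan:
    - [[0.03,0,0,0,0,0],[0.03,0,0,0,0,0]]

```text
time_s: 29.7
position: [0.4244, -0.015, 0.0616]
tool_rot: [[0.001, 0.0, 1.0], [-0.0, 1.0, -0.0], [-1.0, -0.0, 0.001]]
ft_force: [-4.7, 1.0, 18.3]
grip_width: 0.0002
```

Emit:
arm_command:
  plan:
    - [[0,0,0,0,0,0],[0,0,0,0,0,0],[0,0,0,0,0,0],[0,0,0,0,0,0],[0,0,0,0,0,0],[0,0,0,0,0,0],[0,0,0,0,0,0]]

```text
time_s: 30.4
position: [0.4245, -0.015, 0.0616]
tool_rot: [[0.001, 0.0, 1.0], [-0.0, 1.0, -0.0], [-1.0, -0.0, 0.001]]
ft_force: [-3.8, 0.4, 17.3]
grip_width: 0.0002
```

```bash
python3 - <<'E'
from h import *
d=get_image("scene");save("s8",d)
s=st(); print(np.round(s["position"],4),np.round(s["ft_force"],1),s["time_s"])
cv2.imwrite("pics/s8c.png",cv2.resize(d["img"][190:280,170:420,::-1],None,fx=3.2,fy=3.2,interpolation=cv2.INTER_CUBIC))
E
```

```text
[ 0.4244 -0.015   0.0616] [-4.3  0.4 17.9] 30.45
```

READ was held solid at about 17 N for 0.7 s. Lift off and reopen the cover.

Emit:
arm_command:
  plan:
    - [[-0.5,0,0,0,0,0],[-2,0,0,0,0,0],[-4,0,0,0,0,0],[-5.5,1.5,0.3,0,0,0],[-5.5,3.2,0.6,0,0,0],[-5.5,5,1,0,0,0],[-5.5,6.8,1.3,0,0,0],[-5.5,8.5,1.6,0,0,0],[-5.5,10.2,1.8,0,0,0],[-5.5,10.2,1.8,0,0,0]]

```text
time_s: 31.45
position: [0.4693, 0.2439, 0.1977]
tool_rot: [[0.0, -0.004, 1.0], [0.001, 1.0, 0.004], [-1.0, 0.001, 0.0]]
ft_force: [0.3, -0.8, -0.3]
grip_width: 0.0005
```

Emit:
arm_command:
  plan:
    - [[0,0,0,0,0,0],[1,0,0,0,0,0],[2,0,0,0,0,0],[2,0,0,0,0,0]]

```text
time_s: 31.85
position: [0.4682, 0.2384, 0.1457]
tool_rot: [[-0.006, 0.002, 1.0], [-0.002, 1.0, -0.002], [-1.0, -0.002, -0.006]]
ft_force: [-0.3, -0.1, 0.4]
grip_width: -0.0
```

```bash
python3 - <<'E'
from h import *
s=st(); print(np.round(s["position"],4),np.round(s["ft_force"],1),s["time_s"]); to([.470,.240,.091],0);to([.617,.2586,.091],0)
E
```

```text
[0.4682 0.2384 0.1457] [-0.3 -0.1  0.4] 31.85
shift [2.19 0.07 0.08] yaw -0.1 turn -0.02 t 31.85
shift [2.15 0.82 5.96] yaw -0.1 turn -0.02 t 31.85
```

Emit:
arm_command:
  plan:
    - [[1,0,0,0,0,0],[2.15,0,0,0,0,0],[2.15,0,0,0,0,0],[2.15,0,0,0,0,0]]

```text
time_s: 32.25
position: [0.4701, 0.2395, 0.0957]
tool_rot: [[0.001, 0.001, 1.0], [0.0, 1.0, -0.001], [-1.0, 0.0, 0.001]]
ft_force: [1.2, 0.1, 0.3]
grip_width: 0.0
```

Emit:
arm_command:
  plan:
    - [[0,0.1,0.7,0,0,0],[0,0.2,1.4,0,0,0],[0,0.3,2.1,0,0,0],[0,0.4,2.8,0,0,0],[0,0.5,3.6,0,0,0],[0,0.6,4.4,0,0,0],[0,0.7,5.1,0,0,0],[0,0.75,5.6,0,0,0],[0,0.8,5.85,0,0,0],[0,0.8,5.95,0,0,0]]

```text
time_s: 33.25
position: [0.6148, 0.2591, 0.0965]
tool_rot: [[-0.01, 0.0, 1.0], [-0.003, 1.0, -0.0], [-1.0, -0.003, -0.01]]
ft_force: [-28.5, -5.5, 18.1]
grip_width: -0.0002
```

Emit:
arm_command:
  plan:
    - [[0,0,-0.4,0,0,0],[-2,0,-0.5,0,0,0],[-4,0,-1.5,0,0,0],[-6,0,-3,0,0,0],[-7,-0.3,-4.5,0,0,0],[-7,-0.5,-5.5,0,0,0],[-7,-0.5,-5.5,0,0,0],[-7,-0.5,-5.5,0,0,0]]
  jaw: 0.45

```text
time_s: 34.05
position: [0.4805, 0.2474, 0.2715]
tool_rot: [[0.003, 0.0, 1.0], [0.001, 1.0, -0.0], [-1.0, 0.001, 0.003]]
ft_force: [0.5, -0.4, -0.1]
grip_width: 0.0474
```

```bash
python3 - <<'E'
from h import *
import pickle
d=get_image("wrist"); s=st(); print(s["grip_width"],np.round(s["position"],4),s["time_s"])
save("w9",d); pickle.dump(d,open("w9.pkl","wb"))
print([np.round(proj(d,p)).tolist() for p in [(.482,.306,.045),(.5195,.2465,.045),(.4978,.1807,.045)]])
u,v=map(int,proj(d,(.5,.245,.045)))
cells(d,(u-90,v-45,u+95,v+35),.045,120)
E
```

```text
0.047082818512205256 [0.4811 0.2474 0.2705] 34.1
[[338.0, 182.0], [283.0, 215.0], [222.0, 196.0]]
px [282. 211.] circ 515.5 245.6 dia 42.3 ell [515.9 245.7] [34.8 41.9]
px [224. 193.] circ 495.3 182.5 dia 42.5 ell [495.  181.6] [34.7 42.1]
px [336. 179.] circ 479.0 304.2 dia 40.7 ell [479.9 304.1] [34.3 39.4]
```

View pics/w9.png

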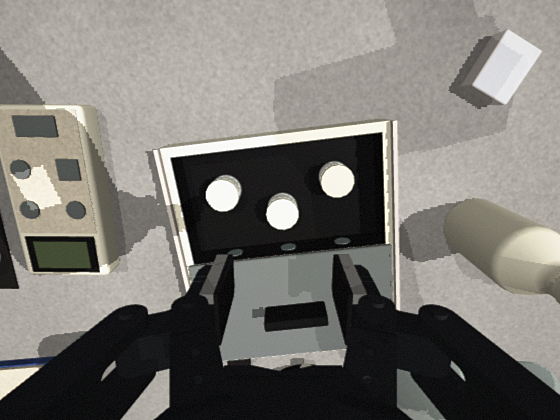

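The well is open and the three cells are unmoved at (224,193), (282,211) and (336,179). Picking C.

Emit:
arm_command:
  plan:
    - [[1.5,-1,0.3,0,0,0],[3,-2,0.6,0,0,0],[4.5,-2.67,0.67,0,0,0],[5.5,-2.67,0.67,0,0,0],[6.5,-2.67,0.67,0,0,0],[7.5,-2.67,0.67,0,0,0],[8.5,-2.67,0.67,0,0,0],[9.1,-2.67,0.67,0,0,0],[9.1,-2.67,0.67,0,0,0],[9.1,-2.67,0.67,0,0,0]]

```text
time_s: 35.1
position: [0.4982, 0.1806, 0.0418]
tool_rot: [[-0.0, 0.001, 1.0], [-0.0, 1.0, -0.001], [-1.0, -0.0, -0.0]]
ft_force: [-0.5, 0.1, 0.2]
grip_width: 0.0469
```

Emit:
arm_command:
  plan:
    - [[0,0,0,0,0,0],[0,0,0,0,0,0],[0,0,0,0,0,0],[0,0,0,0,0,0],[0,0,0,0,0,0],[-0.3,0,0,0,0,0],[-1,0,0,0,0,0],[-2,0,0,0,0,0],[-3,0,0,0,0,0],[-3.5,0,0,0,0,0]]
  jaw: 1

```text
time_s: 36.1
position: [0.4977, 0.1808, 0.1317]
tool_rot: [[0.002, 0.0, 1.0], [0.0, 1.0, -0.0], [-1.0, 0.0, 0.002]]
ft_force: [-0.7, -0.3, 0.3]
grip_width: 0.0349
```

```bash
python3 - <<'E'
from h import *
s=st(); print(s["grip_width"],np.round(s["position"],4),np.round(s["ft_force"],1)); to([.575,-.379,.13],0)
E
```

```text
0.034892702368023845 [0.4977 0.1808 0.1317] [-0.7 -0.3  0.3]
shift [  0.07 -22.39   3.1 ] yaw -0.0 turn -0.0 t 36.1
```

Emit:
arm_command:
  plan:
    - [[0,-0.8,0,0,0,0],[0,-2.2,0.2,0,0,0],[0,-3.8,0.4,0,0,0],[0,-5.4,0.6,0,0,0],[0,-7,0.8,0,0,0],[0,-8.6,1,0,0,0],[0,-10.2,1.3,0,0,0],[0,-11.8,1.6,0,0,0],[0,-13.4,1.8,0,0,0],[0,-15,2,0,0,0]]

```text
time_s: 37.1
position: [0.547, -0.1958, 0.1297]
tool_rot: [[-0.001, 0.001, 1.0], [0.0, 1.0, -0.001], [-1.0, 0.0, -0.001]]
ft_force: [1.0, -0.0, -1.1]
grip_width: 0.0348
```

Emit:
arm_command:
  plan:
    - [[0,-1.6,0.2,0,0,0],[0,-3.2,0.5,0,0,0],[0,-4.8,0.7,0,0,0],[0,-6,0.9,0,0,0],[0,-6.8,1,0,0,0],[0,-7.39,1.1,0,0,0],[0,-7.39,1.1,0,0,0],[0,-7.39,1.1,0,0,0],[0,-7.39,1.1,0,0,0]]

```text
time_s: 38.0
position: [0.5747, -0.3779, 0.1295]
tool_rot: [[-0.0, -0.0, 1.0], [0.001, 1.0, 0.0], [-1.0, 0.001, -0.0]]
ft_force: [-1.2, -0.1, 0.6]
grip_width: 0.0351
```

```bash
python3 - <<'E'
from h import *
s=st(); print(s["grip_width"],np.round(s["position"],4),np.round(s["ft_force"],1),np.round(s["q"],0)); to([.575,-.379,.033],0)
E
```

```text
0.035063942291908144 [ 0.5747 -0.3779  0.1295] [-1.2 -0.1  0.6] [ -43.   41.   60.    0.   78. -133.]
shift [ 3.86 -0.04  0.02] yaw 0.0 turn 0.0 t 38.0
```

Emit:
arm_command:
  plan:
    - [[0.8,0,0,0,0,0],[1.7,0,0,0,0,0],[2.6,0,0,0,0,0],[3.3,0,0,0,0,0],[3.7,0,0,0,0,0],[3.9,0,0,0,0,0],[3.9,0,0,0,0,0]]

```text
time_s: 38.7
position: [0.575, -0.3787, 0.0331]
tool_rot: [[0.001, -0.0, 1.0], [-0.001, 1.0, 0.0], [-1.0, -0.001, 0.001]]
ft_force: [0.2, -0.8, -0.2]
grip_width: 0.0345
```

Emit:
arm_command:
  plan:
    - [[0,0,0,0,0,0],[0,0,0,0,0,0],[0,0,0,0,0,0],[0,0,0,0,0,0],[-1,0,0,0,0,0],[-2.5,0,0,0,0,0],[-4.5,0.5,0,0,0,0],[-6,2,-0.4,0,0,0],[-6,3.6,-0.6,0,0,0],[-6,5.2,-0.8,0,0,0]]
  jaw: 0.45

```text
time_s: 39.7
position: [0.5546, -0.2479, 0.1836]
tool_rot: [[0.003, 0.001, 1.0], [-0.002, 1.0, -0.001], [-1.0, -0.002, 0.003]]
ft_force: [0.4, -0.1, 0.2]
grip_width: 0.0471
```

Emit:
arm_command:
  plan:
    - [[0,1.8,-0.1,0,0,0],[0,3.6,-0.2,0,0,0],[0,5.4,-0.4,0,0,0],[0,7.2,-0.6,0,0,0],[0,9,-0.8,0,0,0],[0,10.8,-1,0,0,0],[0,12.6,-1.2,0,0,0],[0,14.4,-1.4,0,0,0],[0,16.2,-1.4,0,0,0],[0,18,-1.4,0,0,0]]

```text
time_s: 40.7
position: [0.5196, 0.2028, 0.1822]
tool_rot: [[0.0, 0.001, 1.0], [0.0, 1.0, -0.001], [-1.0, 0.0, 0.0]]
ft_force: [0.5, 0.0, -0.2]
grip_width: 0.047
```

```bash
python3 - <<'E'
from h import *
s=st(); print(s["grip_width"],np.round(s["position"],4),np.round(s["ft_force"],1)); to([.5198,.2465,.1],0)
E
```

```text
0.04700216373662747 [0.5196 0.2028 0.1822] [ 0.5  0.  -0.2]
shift [3.29 1.75 0.  ] yaw -0.0 turn -0.01 t 40.7
```

Emit:
arm_command:
  plan:
    - [[0,1.75,0,0,0,0],[0,1.75,0,0,0,0],[0,1.75,0,0,0,0]]

```text
time_s: 41.0
position: [0.5198, 0.2453, 0.1818]
tool_rot: [[-0.0, -0.001, 1.0], [-0.0, 1.0, 0.001], [-1.0, -0.0, -0.0]]
ft_force: [0.1, -0.4, 0.7]
grip_width: 0.0471
```

```bash
python3 - <<'E'
from h import *
d=get_image("wrist"); save("w10",d); to([.5198,.2465,.042],0)
P=[(.4826,.3064,.045),(.5198,.2465,.045)]
for p in P:
    u,v=map(int,proj(d,p)); print(u,v); cells(d,(max(u-45,0),max(v-45,0),u+45,v+45),.045,120)
E
```

```text
shift [ 5.59  0.09 -0.01] yaw -0.0 turn -0.0 t 41.05
362 159
px [358. 155.] circ 480.5 303.1 dia 39.4 ell [480.9 304. ] [34.1 38.1]
285 204
px [285. 201.] circ 516.4 245.6 dia 40.2 ell [516.8 245.6] [34.6 39.9]
```

B is where it was left. Descend, grip, lift.

Emit:
arm_command:
  plan:
    - [[1.5,0.05,0,0,0,0],[3,0.05,0,0,0,0],[4.2,0.05,0,0,0,0],[5.1,0.05,0,0,0,0],[5.55,0.05,0,0,0,0],[5.55,0.05,0,0,0,0],[5.55,0.05,0,0,0,0]]

```text
time_s: 41.75
position: [0.5207, 0.2455, 0.0442]
tool_rot: [[0.001, 0.001, 1.0], [0.0, 1.0, -0.001], [-1.0, 0.0, 0.001]]
ft_force: [0.2, -0.1, 0.7]
grip_width: 0.0466
```

Emit:
arm_command:
  plan:
    - [[0,0,0,0,0,0],[0,0,0,0,0,0],[0,0,0,0,0,0],[0,0,0,0,0,0],[0,0,0,0,0,0],[-0.3,0,0,0,0,0],[-1,0,0,0,0,0],[-2,0,0,0,0,0],[-3,0,0,0,0,0],[-3.5,0,0,0,0,0]]
  jaw: 1

```text
time_s: 42.75
position: [0.5205, 0.2462, 0.1332]
tool_rot: [[0.003, 0.0, 1.0], [0.001, 1.0, -0.0], [-1.0, 0.001, 0.003]]
ft_force: [0.8, 0.2, -1.1]
grip_width: 0.0346
```

```bash
python3 - <<'E'
from h import *
s=st(); print(s["grip_width"],np.round(s["position"],4),np.round(s["ft_force"],1)); to([.515,-.379,.13],0)
E
```

```text
0.03459257688271978 [0.5205 0.2462 0.1332] [ 0.8  0.2 -1.1]
shift [  0.11 -25.01  -0.21] yaw -0.0 turn -0.0 t 42.75
```

Emit:
arm_command:
  plan:
    - [[0,-0.8,0,0,0,0],[0,-2.2,0,0,0,0],[0,-3.8,0,0,0,0],[0,-5.4,0,0,0,0],[0,-7.1,0,0,0,0],[0,-8.8,0,0,0,0],[0,-10.5,0,0,0,0],[0,-12.2,0,0,0,0],[0,-13.9,0,0,0,0],[0,-15.6,0,0,0,0]]

```text
time_s: 43.75
position: [0.5194, -0.1456, 0.1306]
tool_rot: [[-0.0, 0.001, 1.0], [0.0, 1.0, -0.001], [-1.0, 0.0, -0.0]]
ft_force: [0.9, 0.4, -0.9]
grip_width: 0.0346
```

Emit:
arm_command:
  plan:
    - [[0,-1.7,0,0,0,0],[0,-3.4,0,0,0,0],[0,-5.1,-0.1,0,0,0],[0,-6.8,-0.2,0,0,0],[0,-8,-0.2,0,0,0],[0,-9,-0.2,0,0,0],[0,-9.4,-0.2,0,0,0],[0,-9.4,-0.2,0,0,0],[0,-9.4,-0.2,0,0,0]]

```text
time_s: 44.65
position: [0.5147, -0.3778, 0.1305]
tool_rot: [[-0.001, -0.0, 1.0], [0.001, 1.0, 0.0], [-1.0, 0.001, -0.001]]
ft_force: [0.3, 0.4, -1.1]
grip_width: 0.0344
```

```bash
python3 - <<'E'
from h import *
s=st(); print(s["grip_width"],np.round(s["position"],4),np.round(s["ft_force"],1)); to([.515,-.379,.0325],0)
E
```

```text
0.03444922850626667 [ 0.5147 -0.3778  0.1305] [ 0.3  0.4 -1.1]
shift [ 3.92 -0.05  0.01] yaw 0.0 turn 0.0 t 44.65
```

Emit:
arm_command:
  plan:
    - [[0.8,0,0,0,0,0],[1.7,0,0,0,0,0],[2.6,0,0,0,0,0],[3.3,0,0,0,0,0],[3.7,0,0,0,0,0],[3.92,0,0,0,0,0],[3.92,0,0,0,0,0]]

```text
time_s: 45.35
position: [0.515, -0.3779, 0.0347]
tool_rot: [[0.0, -0.001, 1.0], [-0.0, 1.0, 0.001], [-1.0, -0.0, 0.0]]
ft_force: [-3.5, 4.7, 10.5]
grip_width: 0.0347
```

Emit:
arm_command:
  plan:
    - [[0,0,0,0,0,0],[0,0,0,0,0,0],[0,0,0,0,0,0],[0,0,0,0,0,0],[-1,0,0,0,0,0],[-2.5,0,0,0,0,0],[-4.5,0.5,0,0,0,0],[-6,2,-0.1,0,0,0],[-6,3.6,-0.2,0,0,0],[-6,5.2,-0.3,0,0,0]]
  jaw: 0.45

```text
time_s: 46.35
position: [0.5072, -0.2478, 0.1841]
tool_rot: [[0.002, 0.001, 1.0], [-0.002, 1.0, -0.001], [-1.0, -0.002, 0.002]]
ft_force: [0.7, 0.4, 0.1]
grip_width: 0.0469
```

Emit:
arm_command:
  plan:
    - [[0,1.8,-0.1,0,0,0],[0,3.6,-0.2,0,0,0],[0,5.4,-0.3,0,0,0],[0,7.2,-0.4,0,0,0],[0,9,-0.5,0,0,0],[0,10.8,-0.6,0,0,0],[0,12.6,-0.7,0,0,0],[0,14.4,-0.8,0,0,0],[0,16.2,-0.9,0,0,0],[0,18,-1,0,0,0]]

```text
time_s: 47.35
position: [0.4821, 0.2028, 0.1828]
tool_rot: [[0.0, 0.001, 1.0], [0.0, 1.0, -0.001], [-1.0, 0.0, 0.0]]
ft_force: [0.8, -0.8, 0.5]
grip_width: 0.047
```

Emit:
arm_command:
  plan:
    - [[0,1.8,0,0,0,0],[0,3.4,0,0,0,0],[0,4.2,0,0,0,0],[0,4.2,0,0,0,0],[0,4.2,0,0,0,0]]

```text
time_s: 47.85
position: [0.4824, 0.3058, 0.1824]
tool_rot: [[-0.0, -0.0, 1.0], [-0.0, 1.0, 0.0], [-1.0, -0.0, -0.0]]
ft_force: [0.2, 0.7, 0.1]
grip_width: 0.047
```

```bash
python3 - <<'E'
from h import *
d=get_image("wrist"); s=st(); print(s["grip_width"],np.round(s["position"],4)); to([.4826,.3064,.042],0)
for p in [(.4826,.3064,.045)]:
    u,v=map(int,proj(d,p)); print(u,v); cells(d,(max(u-45,0),max(v-45,0),u+45,v+45),.045,120)
E
```

```text
0.04690042977202491 [0.4826 0.3053 0.1826]
shift [5.62 0.05 0.  ] yaw -0.1 turn -0.01 t 47.9
284 204
px [284. 200.] circ 479.0 305.7 dia 40.9 ell [479.3 305.4] [34.6 40.4]
```

Emit:
arm_command:
  plan:
    - [[1.5,0.05,0,0,0,0],[3,0.05,0,0,0,0],[4.2,0.05,0,0,0,0],[5.1,0.05,0,0,0,0],[5.6,0.05,0,0,0,0],[5.6,0.05,0,0,0,0],[5.6,0.05,0,0,0,0]]

```text
time_s: 48.6
position: [0.4832, 0.307, 0.0436]
tool_rot: [[0.001, 0.001, 1.0], [0.0, 1.0, -0.001], [-1.0, 0.0, 0.001]]
ft_force: [-0.4, 0.0, 0.6]
grip_width: 0.0469
```

Emit:
arm_command:
  plan:
    - [[0,0,0,0,0,0],[0,0,0,0,0,0],[0,0,0,0,0,0],[0,0,0,0,0,0],[0,0,0,0,0,0],[-0.3,0,0,0,0,0],[-1,0,0,0,0,0],[-2,0,0,0,0,0],[-3,0,0,0,0,0],[-3.5,0,0,0,0,0]]
  jaw: 1

```text
time_s: 49.6
position: [0.4831, 0.3075, 0.1328]
tool_rot: [[0.003, 0.0, 1.0], [0.001, 1.0, -0.0], [-1.0, 0.001, 0.003]]
ft_force: [-0.5, -0.2, -0.3]
grip_width: 0.0347
```

```bash
python3 - <<'E'
from h import *
s=st(); print(s["grip_width"],np.round(s["position"],4),np.round(s["ft_force"],1)); to([.455,-.379,.13],0)
d=get_image("side");save("s11",d)
cv2.imwrite("pics/s11c.png",cv2.resize(d["img"][225:400,190:390,::-1],None,fx=4,fy=3.4,interpolation=cv2.INTER_CUBIC))
E
```

```text
0.034662359885654435 [0.4831 0.3075 0.1328] [-0.5 -0.2 -0.3]
shift [  0.07 -27.46  -1.11] yaw -0.0 turn -0.0 t 49.6
```

View pics/s11c.png

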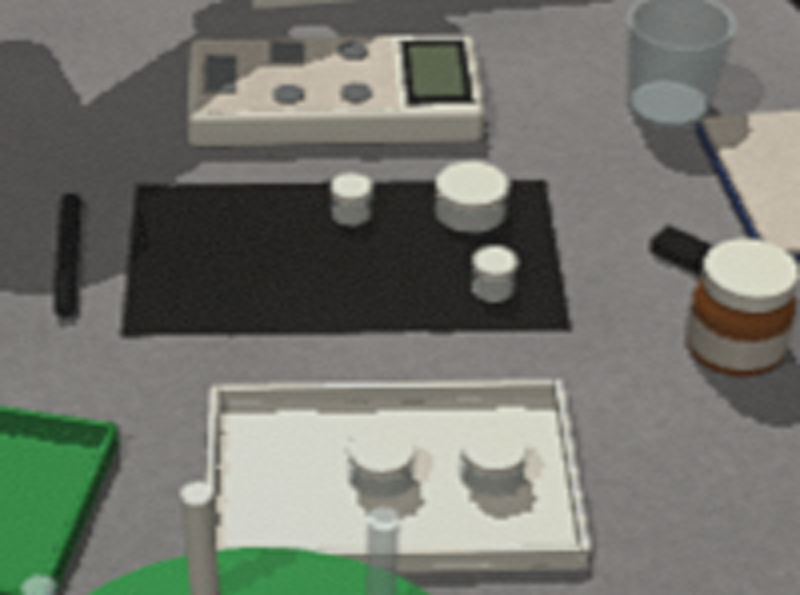

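Two cells stand upright in the tray at (385,465) and (497,465), and the bystanders are unmoved. Carrying A over.

Emit:
arm_command:
  plan:
    - [[0,-0.8,0,0,0,0],[0,-2.2,0,0,0,0],[0,-3.8,0,0,0,0],[0,-5.4,0,0,0,0],[0,-7.1,0,0,0,0],[0,-8.8,-0.1,0,0,0],[0,-10.5,-0.2,0,0,0],[0,-12.2,-0.3,0,0,0],[0,-13.9,-0.4,0,0,0],[0,-15.6,-0.5,0,0,0]]

```text
time_s: 50.65
position: [0.4692, -0.0843, 0.1296]
tool_rot: [[-0.001, 0.001, 1.0], [0.0, 1.0, -0.001], [-1.0, 0.0, -0.001]]
ft_force: [1.0, 0.2, -0.4]
grip_width: 0.0345
```

Emit:
arm_command:
  plan:
    - [[0,-1.7,-0.1,0,0,0],[0,-3.4,-0.2,0,0,0],[0,-5.1,-0.3,0,0,0],[0,-6.8,-0.4,0,0,0],[0,-8.5,-0.5,0,0,0],[0,-10,-0.6,0,0,0],[0,-11.2,-0.6,0,0,0],[0,-11.8,-0.6,0,0,0],[0,-11.8,-0.6,0,0,0],[0,-11.8,-0.6,0,0,0]]

```text
time_s: 51.65
position: [0.4547, -0.3764, 0.1297]
tool_rot: [[-0.001, 0.0, 1.0], [0.001, 1.0, -0.0], [-1.0, 0.001, -0.001]]
ft_force: [0.3, -0.1, -0.3]
grip_width: 0.0347
```

```bash
python3 - <<'E'
from h import *
s=st(); print(s["grip_width"],np.round(s["position"],4),np.round(s["ft_force"],1)); to([.455,-.379,.0345],0)
E
```

```text
0.03468937796182801 [ 0.4547 -0.3764  0.1297] [ 0.3 -0.1 -0.3]
shift [ 3.81 -0.11  0.02] yaw -0.0 turn -0.0 t 51.65
```

Emit:
arm_command:
  plan:
    - [[0.8,-0.05,0,0,0,0],[1.7,-0.05,0,0,0,0],[2.6,-0.05,0,0,0,0],[3.3,-0.05,0,0,0,0],[3.7,-0.05,0,0,0,0],[3.85,-0.05,0,0,0,0],[3.85,-0.05,0,0,0,0]]

```text
time_s: 52.35
position: [0.455, -0.3781, 0.0347]
tool_rot: [[0.0, -0.001, 1.0], [-0.0, 1.0, 0.001], [-1.0, -0.0, 0.0]]
ft_force: [-0.6, 0.4, 0.3]
grip_width: 0.0352
```

Emit:
arm_command:
  plan:
    - [[0,0,0,0,0,0],[0,0,0,0,0,0],[0,0,0,0,0,0],[0,0,0,0,0,0],[-1,0,0,0,0,0],[-2.5,0,0,0,0,0],[-4.5,0.5,0,0,0,0],[-6.2,2,0,0,0,0],[-8,3.6,0,0,0,0],[-8.6,5.2,0,0,0,0]]
  jaw: 0.45

```text
time_s: 53.35
position: [0.4549, -0.2571, 0.247]
tool_rot: [[0.003, 0.002, 1.0], [-0.003, 1.0, -0.002], [-1.0, -0.003, 0.003]]
ft_force: [0.3, -0.2, 1.1]
grip_width: 0.0473
```

Emit:
arm_command:
  plan:
    - [[0,1.6,0.2,0,0,0],[0,3.2,0.5,0,0,0],[0,4.8,1,0,0,0],[0,6.4,1.5,0,0,0],[0,8,2,0,0,0],[0,9.6,2.5,0,0,0],[0,11.2,3,0,0,0],[0,12.8,3.5,0,0,0],[0,14.4,4,0,0,0],[0,16,4.5,0,0,0]]
  jaw: 1

```text
time_s: 54.35
position: [0.5677, 0.1444, 0.2444]
tool_rot: [[0.0, 0.001, 1.0], [-0.0, 1.0, -0.001], [-1.0, -0.0, 0.0]]
ft_force: [0.5, -0.8, -0.3]
grip_width: 0.0002
```

```bash
python3 - <<'E'
from h import *
s=st(); print(s["grip_width"],np.round(s["position"],4),np.round(s["ft_force"],1)); to([.6648,.2645,.202],0)
E
```

```text
0.00016890820495237634 [0.5677 0.1444 0.2444] [ 0.5 -0.8 -0.3]
shift [1.7  4.81 3.88] yaw -0.0 turn -0.01 t 54.35
```

Emit:
arm_command:
  plan:
    - [[0.4,1.2,1,0,0,0],[0.9,2.4,2,0,0,0],[1.3,3.6,3,0,0,0],[1.7,4.8,3.9,0,0,0],[1.7,4.8,3.9,0,0,0],[1.7,4.8,3.9,0,0,0],[1.7,4.8,3.9,0,0,0]]

```text
time_s: 55.05
position: [0.6649, 0.2618, 0.2026]
tool_rot: [[0.001, 0.001, 1.0], [-0.0, 1.0, -0.001], [-1.0, -0.0, 0.001]]
ft_force: [-0.0, 0.3, -0.2]
grip_width: -0.0002
```

Emit:
arm_command:
  plan:
    - [[1.5,0,0,0,0,0],[3,0,0,0,0,0],[4,0,0,0,0,0],[4.4,0,0,0,0,0],[4.4,0,0,0,0,0],[4.4,0,0,0,0,0]]

```text
time_s: 55.65
position: [0.6658, 0.2623, 0.094]
tool_rot: [[0.003, 0.001, 1.0], [0.001, 1.0, -0.001], [-1.0, 0.001, 0.003]]
ft_force: [0.5, 0.4, -0.5]
grip_width: 0.0
```

```bash
python3 - <<'E'
from h import *
s=st(); print(s["grip_width"],np.round(s["position"],4),np.round(s["ft_force"],1)); to([.519,.247,.0935],0)
E
```

```text
1.0288137456456689e-05 [0.6658 0.2623 0.094 ] [ 0.5  0.4 -0.5]
shift [ 0.   -0.62 -5.87] yaw -0.1 turn -0.01 t 55.65
```

Emit:
arm_command:
  plan:
    - [[0,-0.05,-0.5,0,0,0],[0,-0.12,-1.1,0,0,0],[0,-0.2,-1.8,0,0,0],[0,-0.3,-2.6,0,0,0],[0,-0.4,-3.4,0,0,0],[0,-0.48,-4.2,0,0,0],[0,-0.54,-4.9,0,0,0],[0,-0.58,-5.4,0,0,0],[0,-0.6,-5.7,0,0,0],[0,-0.6,-5.86,0,0,0]]

```text
time_s: 56.65
position: [0.5212, 0.2477, 0.0941]
tool_rot: [[0.009, 0.0, 1.0], [0.001, 1.0, -0.0], [-1.0, 0.001, 0.009]]
ft_force: [17.1, -1.8, -3.2]
grip_width: -0.0001
```

Emit:
arm_command:
  plan:
    - [[0,0,0.4,0,0,0],[-1,0,0.4,0,0,0],[-3,0,0.4,0,0,0],[-5,-0.5,0.3,0,0,0],[-6,-2,0,0,0,0],[-6,-3.5,-0.6,0,0,0],[-6,-5,-1.2,0,0,0],[-6,-6.5,-1.6,0,0,0],[-6,-8,-2,0,0,0],[-6,-9.4,-2,0,0,0]]

```text
time_s: 57.65
position: [0.4677, 0.0113, 0.2426]
tool_rot: [[0.0, 0.001, 1.0], [0.0, 1.0, -0.001], [-1.0, 0.0, 0.0]]
ft_force: [0.7, 0.3, 0.1]
grip_width: -0.0002
```

Emit:
arm_command:
  plan:
    - [[0,0,0,0,0,0],[0,0,0,0,0,0],[0,0,0,0,0,0]]

```text
time_s: 57.95
position: [0.4686, 0.0133, 0.2421]
tool_rot: [[0.0, -0.0, 1.0], [0.0, 1.0, 0.0], [-1.0, 0.0, 0.0]]
ft_force: [-0.0, 0.0, 0.4]
grip_width: -0.0001
```

```bash
python3 - <<'E'
from h import *
d=get_image("wrist");save("w12",d); s=st(); print(np.round(s["position"],4)); to([.470,.0115,.0695],0)
print([np.round(proj(d,p)).tolist() for p in [(.4243,-.0143,.0375),(.470,.0113,.0375),(.4519,.1228,.0565)]])
e=get_image("side"); save("s12",e)
a=cv2.resize(d["img"][100:340,140:560,::-1],None,fx=1.9,fy=1.2); b=cv2.resize(e["img"][300:400,200:390,::-1],None,fx=4.2,fy=3,interpolation=cv2.INTER_CUBIC)
cv2.imwrite("pics/m12.png",np.vstack([a,b[:,:a.shape[1]]]) if b.shape[1]>=a.shape[1] else np.vstack([a[:,:b.shape[1]],b]))
E
```

```text
[0.4686 0.0135 0.242 ]
shift [ 6.9  -0.08  0.06] yaw 0.0 turn 0.01 t 58.0
[[255.0, 141.0], [282.0, 187.0], [401.0, 173.0]]
```

View pics/m12.png

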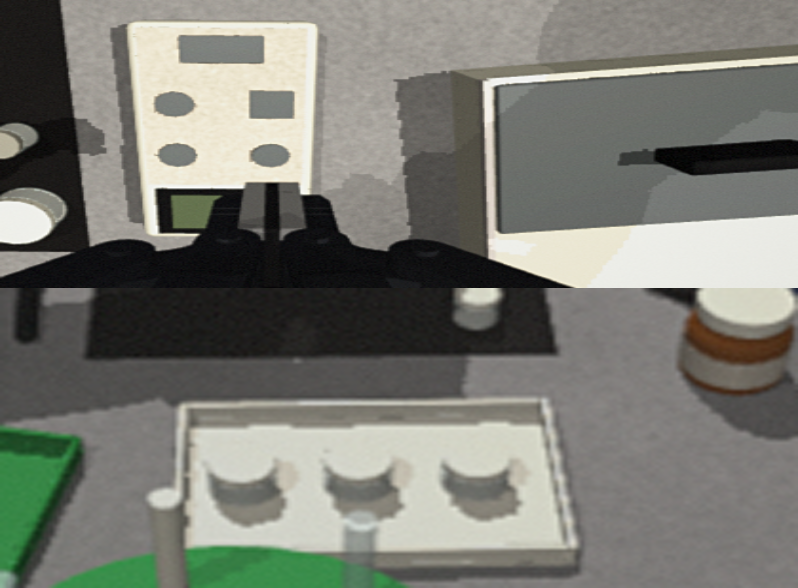

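All three cells are upright in the tray and the cover is shut with no gap. OFF is at wrist pixel (283,187), against (282,187) predicted. Pressing OFF in the same steps.

Emit:
arm_command:
  plan:
    - [[1.8,-0.07,0.06,0,0,0],[3.6,-0.07,0.06,0,0,0],[5.4,-0.07,0.06,0,0,0],[6.4,-0.07,0.06,0,0,0],[6.8,-0.07,0.06,0,0,0],[6.9,-0.07,0.06,0,0,0],[6.9,-0.07,0.06,0,0,0],[6.9,-0.07,0.06,0,0,0]]

```text
time_s: 58.85
position: [0.4706, 0.011, 0.0706]
tool_rot: [[0.003, 0.0, 1.0], [-0.001, 1.0, -0.0], [-1.0, -0.001, 0.003]]
ft_force: [-0.1, -0.4, -0.5]
grip_width: -0.0
```

Emit:
arm_command:
  plan:
    - [[0.06,0,0,0,0,0],[0.12,0,0,0,0,0],[0.16,0,0,0,0,0],[0.16,0,0,0,0,0]]

```text
time_s: 59.25
position: [0.4699, 0.0109, 0.0653]
tool_rot: [[-0.0, 0.001, 1.0], [-0.0, 1.0, -0.001], [-1.0, -0.0, -0.0]]
ft_force: [0.8, 0.5, 0.4]
grip_width: -0.0001
```

Emit:
arm_command:
  plan:
    - [[0.04,0,0,0,0,0],[0.08,0,0,0,0,0],[0.08,0,0,0,0,0]]

```text
time_s: 59.55
position: [0.4699, 0.0109, 0.0632]
tool_rot: [[-0.0, 0.001, 1.0], [0.0, 1.0, -0.001], [-1.0, 0.0, -0.0]]
ft_force: [0.5, -0.3, 0.0]
grip_width: -0.0
```

Emit:
arm_command:
  plan:
    - [[0.04,0,0,0,0,0],[0.07,0,0,0,0,0],[0.07,0,0,0,0,0]]

```text
time_s: 59.85
position: [0.4699, 0.0109, 0.0618]
tool_rot: [[0.0, 0.001, 1.0], [-0.0, 1.0, -0.001], [-1.0, -0.0, 0.0]]
ft_force: [-0.8, 0.1, 3.9]
grip_width: 0.0001
```

Emit:
arm_command:
  plan:
    - [[0.03,0,0,0,0,0],[0.03,0,0,0,0,0],[0.03,0,0,0,0,0]]

```text
time_s: 60.15
position: [0.47, 0.0109, 0.0617]
tool_rot: [[0.001, 0.0, 1.0], [-0.0, 1.0, -0.0], [-1.0, -0.0, 0.001]]
ft_force: [-3.7, 0.8, 12.4]
grip_width: -0.0003
```

Emit:
arm_command:
  plan:
    - [[0,0,0,0,0,0],[0,0,0,0,0,0],[0,0,0,0,0,0],[0,0,0,0,0,0]]

```text
time_s: 60.55
position: [0.47, 0.0109, 0.0617]
tool_rot: [[0.001, 0.0, 1.0], [-0.0, 1.0, -0.0], [-1.0, -0.0, 0.001]]
ft_force: [-2.7, 0.6, 13.2]
grip_width: -0.0001
```

OFF is pressed solid at about 13 N and held for more than 0.6 s. Hold a touch longer, lift clear, and take a last look.

Emit:
arm_command:
  plan:
    - [[0,0,0,0,0,0],[0,0,0,0,0,0],[-0.5,0,0,0,0,0],[-2,0,0,0,0,0],[-4,0,0,0,0,0],[-6,0,0,0,0,0],[-8,0,-0.5,0,0,0],[-10,0,-1,0,0,0],[-12,0,-1,0,0,0],[-12,0,-1,0,0,0]]

```text
time_s: 61.55
position: [0.4457, 0.0108, 0.3666]
tool_rot: [[0.011, 0.0, 1.0], [-0.003, 1.0, -0.0], [-1.0, -0.003, 0.011]]
ft_force: [0.8, 0.6, -1.9]
grip_width: -0.0
```

Emit:
arm_command:
  plan:
    - [[0,0,0,0,0,0],[0,0,0,0,0,0],[0,0,0,0,0,0]]

```text
time_s: 61.85
position: [0.4447, 0.011, 0.3592]
tool_rot: [[-0.003, 0.001, 1.0], [0.001, 1.0, -0.001], [-1.0, 0.001, -0.003]]
ft_force: [-0.8, -0.5, -0.5]
grip_width: 0.0004
```

```bash
python3 - <<'E'
from h import *
d=get_image("wrist");save("w13",d); s=st(); print(np.round(s["position"],4),np.round(s["ft_force"],1),s["time_s"])
cv2.imwrite("pics/w13b.png",d["img"][:,:,::-1])
E
```

```text
[0.4448 0.011  0.3595] [0.3 0.5 0.4] 61.9
```

View pics/w13b.png

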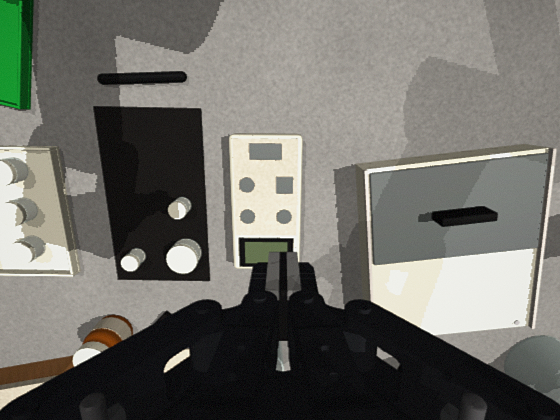

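The last view shows three cells upright in the tray (left edge), the cover shut with its bar at (465,216), and the two small and one large cells still on the mat. Handing in.

```bash
python3 -c "
from rig import workorder
print(workorder.close_job())"
```

```text
the job is handed in; nothing more can be done
None
```

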